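# Lay out a shellfish sampling tray

### The arm

A 6-joint arm with a two-finger parallel gripper is mounted at the origin on the work surface. World frame = base frame: x ahead of the robot, y to its left, z up, the work surface at z = 0. Lengths are in m, angles in degrees, forces in N, time in s.
With the tool pointing down it reaches from about 0.375 to 0.75 m from the base axis. Payload 9 kg.
Tool frame: the origin (TCP) lies on the centre line of the jaws, within the pads' length; the fingertips stand 22 mm ahead of it and the grasp point (between the pads) lies 3 mm ahead of it (robot.tip_extent is the distance from the TCP to the fingertips, in m); z points along the fingers, x is the direction in which the jaws open and shut, and the axes are right-handed (so a half turn about z gives the same grasp; the last joint's range is limited). The gripper opens to 85 mm and grips with 20 to 120 N. Pads are 22 mm wide; open, the fingers measure 114 mm over their backs; the gripper's body (76 mm by 85 mm) begins 54 mm behind the grasp point. The pads swing forward as they close: fully open they stand 13 mm farther back than shut.
Start: joints at [-77.504, 5.964, 5.575, 89.605, 0, 77.527], TCP at [0.253, -0.544, 0.253] pointing down, gripper open.
Joint ranges: [-171.21, 171.21], [-48.23, 106.86], [-62.78, 66.21], [-105.2, 120.99], [-86.42, 89.51], [-180, 180]. Speed limits (degrees/s): [127.2, 127.2, 147.25, 180, 180, 180].

### API

Orientations are given as a 3x3 rotation matrix whose columns are the frame's x, y, z axes.
In Python, from station import robot gives the robot as it stands.
- The arm moves only by the tool servo_tool, never from a script. Its argument "rows" is one flat list of numbers, 7 for each row, row after row: the shift along the world's x, y, z in cm, then the turn, a rotation vector about the world's x, y, z in degrees, then the opening in per cent of the stroke, from 0 (shut) to 100 (fully open). A call has 1 to 10 rows; each row shifts and turns the commanded pose from where the row before left it; what a row does not reach is not made up. A row lasts 1/12 s, in which the tool goes at most 41.7 mm and 7.16 degrees, less where a joint would pass 70% of its speed; a pose out of reach is approached as far as the arm can. A call with a gripper value outside its range is refused whole. The fingers move at their own pace and stop on an object; "grip_force" is the grip in N (left out, the last holds). Time passes only in rows, so rows that do not move let the fingers close. It gives the time, the measured TCP pose, the force and the opening at its end, in the units of the state.
- robot.sense(): the state, without advancing time (a new reading comes with each control period).
- robot.snapshot(name): name is "scene" or "top"; returns the picture (420x560x3 uint8, red, green, blue); there is no depth.
- robot.get_calibration(name): a dict with "K" (3x3 intrinsics, pixels), "k1" (the pictures are not rectified: a ray, as slopes to the right and down, at radius r is drawn at 1 + k1 r^2 times it, then the intrinsics apply), "R" (3x3) and "t" (3): a world point X has camera coordinates R X + t. Camera axes: x right, y down, z forward; pixel columns grow to the right and rows downward; lengths in m; the calibration is good to about 2 mm. A picture is of the moment at which its call begins. get_calibration takes no time and is no camera call.
- robot.sign_off(): hands the job in, once; it reports no verdict.
The state is a dict: "t": time; "joint_pos": joint angles; "joint_velocities": joint speeds; "effort": joint torques, N m; "ee_pos": TCP position; "tcp_rot": TCP orientation; "ft_force": force on the tool from outside, world axes, zero at the start; "wrist_torque": the same for the moment, N m; "grip_width": opening from 0.0 (shut) to 1.0 (fully open).
Only numpy, scipy, OpenCV 4.12 (cv2) and the standard library are available. Lean on these libraries where they do the work, as an engineer would, in place of code of your own. Each camera call takes 0.05 s, during which the arm holds its last target.

### The job

Lay out the steel tray for sampling the two shells, with the sides of the tray as your guide (behind means towards the tray's far side, away from the robot). Stand the tall pot straight behind the mussel, the squat pot straight behind the scallop, the large petri dish midway between the two shells and in line with them, the small dish centred on top of the large one, and the slide box straight behind the large dish, flat with its long side across the tray from left to right; leave a gap of about 30 mm in front of each pot and in front of the slide box. Keep everything upright, and do not shift the shells or the brown dropper bottle.

Things in the scene. Friction and masses are not known exactly. Their poses are not given: they have to be found in the camera images.
- tray: Fixed shallow steel dissecting tray lined with brown board, 220 (its x) x 330 mm (its y). Origin: centre of its underside, on the table. Its x points to its far side (away from the robot, within 15 degrees of world x), y to its left. The lined floor is 5 mm above the table, the thin rim (3 mm) 12 mm above the table.
- scallop: Loose ribbed round fan shell, pale, about 64 mm across and 21 mm high, lying on the tray; it reaches 32 mm from its origin both ways along x and y. Origin: centre of its underside. Its x (to the hinge with its two ears) points to the tray's far side and its axes lie within 3 degrees of the tray's. It lies in the front half of the tray, either left or right; stays where it is.
- mussel: Loose dark elongated shell 66 mm long (along its x), 33 mm wide, 33 mm high, lying on the tray; it reaches 33 mm from its origin both ways along x. Origin: middle of its length, at its underside. Its x (to the pointed end) points to the tray's far side and its axes lie within 3 degrees of the tray's. It lies beside the scallop, about 190 mm away, on the other side of the tray; stays where it is.
- large_dish: Loose closed petri dish with a white rim, filled with amber agar, disc 62 mm in diameter and 16 mm high, flat on top. Origin: centre of its underside. Starts on the table.
- small_dish: Loose closed petri dish with a white rim, filled with amber agar, disc 40 mm in diameter and 14 mm high. Origin: centre of its underside. Starts on the table.
- tall_pot: Loose off-white sample pot with a blue screw cap, cylinder 40 mm in diameter and 62 mm high. Origin: centre of its underside. Starts on the table.
- squat_pot: Loose off-white sample pot with a blue screw cap, cylinder 58 mm in diameter and 36 mm high. Origin: centre of its underside. Starts on the table.
- slide_box: Loose grey plastic slide box with a black seam, 28 mm (its x) x 78 mm (its y, the long side) x 30 mm high. Origin: centre of its underside. Starts flat on the table, turned any way.
- dropper_bottle: Loose brown glass dropper bottle with black top, 34 mm in diameter, 82 mm high, standing among the other things beside the tray; not part of the job. Origin: centre of its underside.
There are look-alikes about, which are no part of the job. What is shaped like the mussel but turquoise is not meant. What is shaped like the slide_box but purple is not meant.

How it is judged:
By the outcome, as a careful person would: the job done as asked, in the order asked, and still so for the second after the job is handed in, with the robot touching nothing.
It also fails if it takes over 120 s, if anything falls off the work surface, if the arm or the gripper's body presses on something with over 40 N, if the wrist force passes 120 N, or if a joint passes its speed limit or range.

## Working session

There is one attempt and no reset: what is moved stays moved. The work goes in short steps, Python scripts to look and compute and a tool call to move; the robot and the scene stay as the last step left them, time stands still between calls to the robot, and variables do not carry over. Pictures are saved under pics/ and viewed, and the job is handed in when it is done.

Besides the shell and the picture viewer there is one more tool, called after "Call:" as a command line: name --argument value ..., lists and objects as JSON in quotes. servo_tool: Moves the arm, as the interface text tells. Its arguments: {"type":"object","properties":{"rows":{"type":"array"},"grip_force":{"type":"number"}},"required":["rows"]}

```bash
ls; mkdir -p pics
python3 - <<'E'
from station import robot
import cv2
for n in ("scene","top"):
    im=robot.snapshot(n); cv2.imwrite(f"pics/{n}0.png",im[:,:,::-1])
    c=robot.get_calibration(n); print(n,c)
print(robot.sense())
E
```

```text
pics
scene {'K': array([[537.5182906 ,   0.        , 268.19233943],
       [  0.        , 537.5182906 , 210.44311805],
       [  0.        ,   0.        ,   1.        ]]), 'k1': -0.02486922728029921, 'R': array([[ 6.22908870e-01,  7.82294402e-01, -9.09045576e-05],
       [ 6.29897575e-01, -5.01630445e-01, -5.92955261e-01],
       [-4.63911182e-01,  3.69299831e-01, -8.05235400e-01]]), 't': array([-0.27655255, -0.26432286,  1.65257709])}
top {'K': array([[407.29736751,   0.        , 279.78847448],
       [  0.        , 407.29736751, 208.08658915],
       [  0.        ,   0.        ,   1.        ]]), 'k1': 0.03018460740019636, 'R': array([[-0.02213547, -0.99970835,  0.00965549],
       [-0.99748109,  0.02143309, -0.06761723],
       [ 0.06739056, -0.01112791, -0.99766461]]), 't': array([0.01227402, 0.42127512, 0.96215079])}
{'t': 0.1, 'joint_pos': array([-7.75052390e+01,  5.99331132e+00,  5.53061447e+00,  8.96062004e+01,
       -1.73687205e-03,  7.75246886e+01]), 'joint_velocities': array([-0.06046177, -0.0937194 ,  0.06077443, -0.01254924,  0.0157065 ,
       -0.02100915]), 'effort': array([ 6.41108854e-03, -5.58201599e+01,  5.04723179e+01,  1.28884963e-02,
       -2.42355882e-04, -1.06320550e-05]), 'ee_pos': array([ 0.25320423, -0.54363592,  0.25261071]), 'tcp_rot': array([[ 4.22144653e-01, -9.06528437e-01, -2.89753993e-04],
       [-9.06527715e-01, -4.22144690e-01,  1.16744564e-03],
       [-1.18064078e-03, -2.30160908e-04, -9.99999277e-01]]), 'ft_force': array([-0.88106243,  0.13919657,  0.64000341]), 'wrist_torque': array([-0.00460878, -0.01971381,  0.0298288 ]), 'grip_width': 1.002940058511587}
```

View pics/scene0.png

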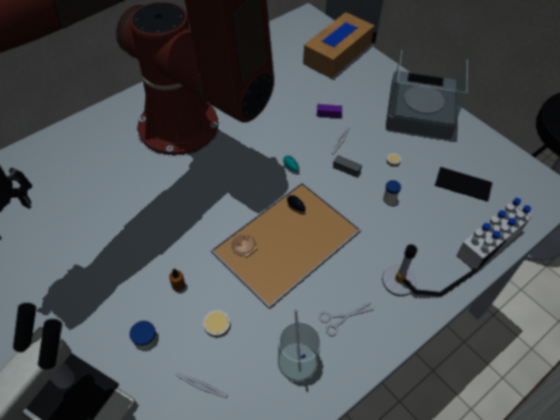

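View pics/top0.png

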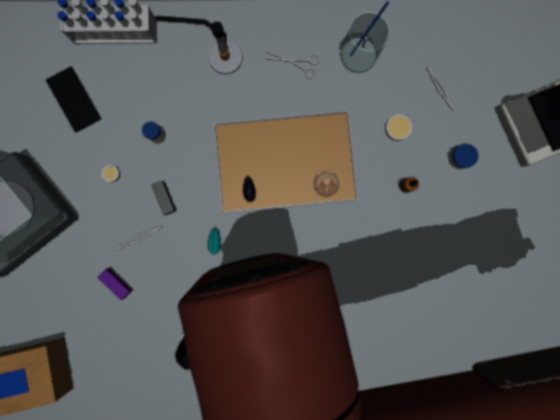

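Top view: the mussel is at (249,189) and the scallop at (327,183). The tall pot is at (151,131), the small dish at (110,174) and the grey slide box at (163,198). The large dish is at (399,127), the squat pot at (465,156) and the dropper at (409,185).

Look-alikes:
- **Mussel:** the dark one at (249,189) is on the tray. The turquoise one at (214,240) is not meant.
- **Slide box:** the grey one at (163,198) is meant. The purple one at (114,283) and the black slab at (73,99) are not.
- **Dishes and pots:** the white lamp base at (226,57) and the blue-capped tubes in the rack at the top left are not part of the job.

Next I'll take a close crop and measure.

```bash
cat > h.py <<'E'
import numpy as np, cv2
from station import robot
def cal(n):
    c=robot.get_calibration(n); return c['K'],c['k1'],np.array(c['R']),np.array(c['t'])
def ray(n,uv):
    K,k1,R,t=cal(n); d=((uv[0]-K[0,2])/K[0,0],(uv[1]-K[1,2])/K[1,1])
    d=np.array(d); s=d.copy()
    for _ in range(20): s=d/(1+k1*(s@s))
    return -R.T@t, R.T@np.array([s[0],s[1],1.])
def plane(n,uv,z):
    o,d=ray(n,uv); return o+d*(z-o[2])/d[2]
def proj(n,X):
    K,k1,R,t=cal(n); p=R@np.asarray(X,float)+t; s=p[:2]/p[2]; s=s*(1+k1*(s@s)); return s*K[0,0]+K[:2,2]
def tri(uvt,uvs):
    a=[ray("top",uvt),ray("scene",uvs)]; A=0;b=0
    for o,d in a:
        d=d/np.linalg.norm(d);P=np.eye(3)-np.outer(d,d);A=A+P;b=b+P@o
    return np.linalg.solve(A,b)
def snap(n,name):
    im=np.ascontiguousarray(robot.snapshot(n)[:,:,::-1]); cv2.imwrite(f"pics/{name}.png",im); return im
E
python3 - <<'E'
import cv2
im=cv2.imread('pics/top0.png')
def crop(x0,y0,x1,y1,s):return cv2.resize(im[y0:y1,x0:x1],None,fx=s,fy=s,interpolation=cv2.INTER_CUBIC)
cv2.imwrite('pics/c1.png',cv2.convertScaleAbs(crop(80,100,220,220,5),alpha=1.6))
cv2.imwrite('pics/c2.png',cv2.convertScaleAbs(crop(360,100,500,210,5),alpha=1.6))
cv2.imwrite('pics/c3.png',cv2.convertScaleAbs(crop(205,105,365,220,5),alpha=1.6))
E
```

```text
(no output)
```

View pics/c1.png

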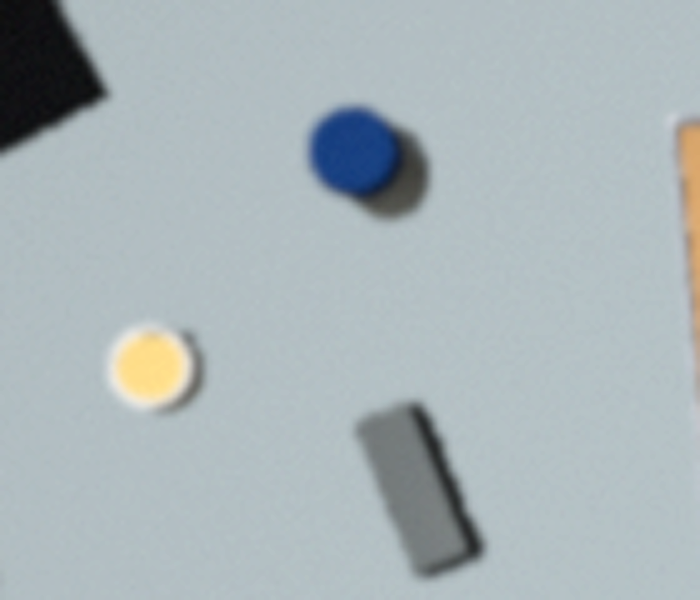

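View pics/c2.png

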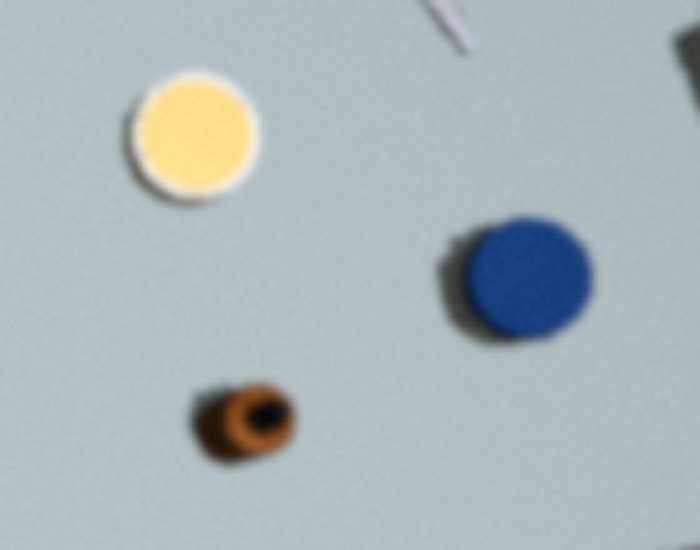

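View pics/c3.png

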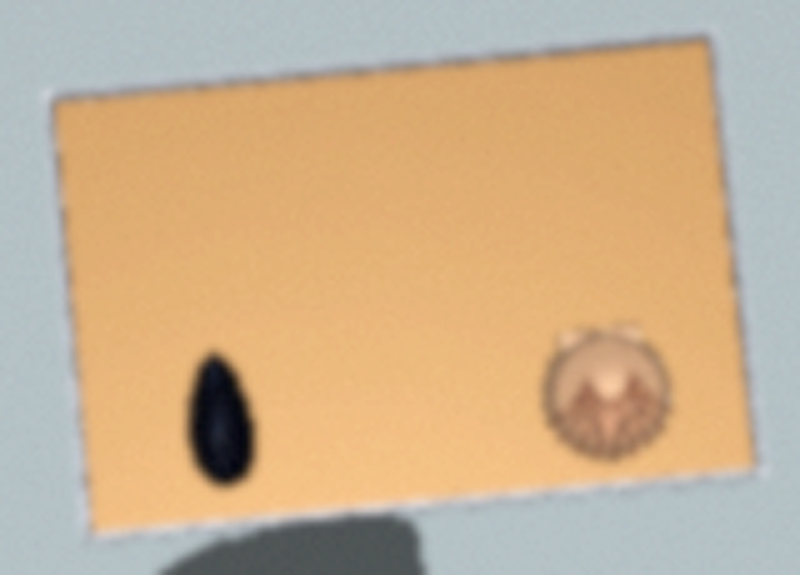

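```bash
cat > m.py <<'E'
from h import *
def comp(mask,near):
    n,l,s,c=cv2.connectedComponentsWithStats(mask.astype(np.uint8))
    i=min(range(1,n),key=lambda i:np.hypot(*(c[i]-near)) if s[i,4]>15 else 1e9)
    return (l==i).astype(np.uint8),s[i],c[i]
def masks(im):
    hsv=cv2.cvtColor(im,cv2.COLOR_BGR2HSV).astype(int); H,S,V=hsv[...,0],hsv[...,1],hsv[...,2]
    return dict(blue=(H>95)&(H<125)&(S>140)&(V>50), amber=(H>10)&(H<35)&(S>70)&(V>60),H=H,S=S,V=V)
def cont(m): return max(cv2.findContours(m,cv2.RETR_EXTERNAL,cv2.CHAIN_APPROX_NONE)[0],key=cv2.contourArea)
E
python3 - <<'E'
from m import *
np.set_printoptions(precision=4,suppress=True)
im=cv2.imread('pics/top0.png'); sc=cv2.imread('pics/scene0.png')
f=4
big=cv2.resize(im,None,fx=f,fy=f,interpolation=cv2.INTER_CUBIC)
up=lambda p:(np.asarray(p)+.5)*f-.5
dn=lambda p:(np.asarray(p,float)+.5)/f-.5
M=masks(big)
for n,uv,z,k in [("tall",(151,131),.062,"blue"),("squat",(465,156),.036,"blue"),("large",(399,127),.016,"amber"),("small",(110,174),.014,"amber")]:
    m,s,c=comp(M[k],up(uv)); ct=cont(m)
    (c2,ax,a)=cv2.fitEllipse(ct); P=np.array([plane("top",dn(q[0]),z) for q in ct])
    (cx,cy),rr=cv2.minEnclosingCircle((P[:,:2]*1000).astype(np.float32))
    print(n,dn(c),dn(c2),"centre",plane("top",dn(c2),z),"circ",cx,cy,"diam",2*rr)
# tray
m,s,c=comp(M["amber"],up((290,150)))
m=cv2.morphologyEx(m,cv2.MORPH_CLOSE,np.ones((61,61)))
ct=cont(m); P=np.array([plane("top",dn(q[0]),.006)[:2]*1000 for q in ct]).astype(np.float32)
r=cv2.minAreaRect(P);print("tray",r, cv2.boxPoints(r))
# mussel
m,s,c=comp(M["V"]<60,up((249,189))); ct=cont(m)
for z in (.01,.015,.02):
    P=np.array([plane("top",dn(q[0]),z)[:2]*1000 for q in ct]).astype(np.float32)
    print("mussel",z,cv2.minAreaRect(P),P.mean(0))
E
```

```text
tall [150.3946 129.8913] [150.408  129.8958] centre [0.6042 0.2962 0.062 ] circ 603.8648071289062 296.1977233886719 diam 38.91831588745117
squat [465.2693 155.2321] [465.2681 155.2396] centre [ 0.5355 -0.4369  0.036 ] circ 535.602294921875 -436.7107238769531 diam 56.64223098754883
large [398.7538 126.5899] [398.7512 126.5912] centre [ 0.613  -0.2895  0.016 ] circ 613.0325317382812 -289.4179382324219 diam 52.23381805419922
small [109.5653 172.9027] [109.5607 172.896 ] centre [0.5144 0.4078 0.014 ] circ 514.4481201171875 407.7925720214844 diam 30.359516143798828
tray ((536.012451171875, -12.498519897460938), (211.64816284179688, 321.91094970703125), 4.350527763366699) [[ 418.2835  139.9656]
 [ 442.7031 -181.0178]
 [ 653.7414 -164.9626]
 [ 629.3218  156.0208]]
mussel 0.01 ((470.74249267578125, 76.56710052490234), (28.917810440063477, 60.08573913574219), 89.0677261352539) [469.3644  77.0938]
mussel 0.015 ((470.15423583984375, 76.2470474243164), (28.770030975341797, 59.77857208251953), 89.06742858886719) [468.7832  76.771 ]Traceback (most recent call last):
  File "<stdin>", line 22, in <module>
  File "h.py", line 11, in plane
    o,d=ray(n,uv); return o+d*(z-o[2])/d[2]
        ~~~^^^^^^
  File "h.py", line 6, in ray
    K,k1,R,t=cal(n); d=((uv[0]-K[0,2])/K[0,0],(uv[1]-K[1,2])/K[1,1])
             ~~~^^^
  File "h.py", line 4, in cal
    c=robot.get_calibration(n); return c['K'],c['k1'],np.array(c['R']),np.array(c['t'])
ValueError: time passes only in moves, steps and waits
```

```bash
python3 - <<'E'
s=open('h.py').read()
s=s.replace('def cal(n):','_C={}\ndef cal(n):\n    if n not in _C: _C[n]=_cal(n)\n    return _C[n]\ndef _cal(n):')
open('h.py','w').write(s)
E
python3 - <<'E'
from m import *
np.set_printoptions(precision=4,suppress=True)
im=cv2.imread('pics/top0.png'); f=4
big=cv2.resize(im,None,fx=f,fy=f,interpolation=cv2.INTER_CUBIC)
up=lambda p:(np.asarray(p)+.5)*f-.5
dn=lambda p:(np.asarray(p,float)+.5)/f-.5
M=masks(big)
a=np.radians(4.35);ux=np.array([np.cos(a),np.sin(a)]);uy=np.array([-ux[1],ux[0]])
print("HSV mussel,board,scallop,slide,slide side",[ [int(M[k][int(v*4),int(u*4)]) for k in 'HSV'] for u,v in [(249,189),(290,150),(327,180),(163,198),(174,205),(200,170)]])
m,s,c=comp(M["V"]<85,up((249,189))); ct=cont(m)
for z in (.01,.015,.02):
    P=np.array([plane("top",dn(q[0]),z)[:2]*1000 for q in ct]).astype(np.float32)
    X=P@ux;Y=P@uy
    print("mussel",z,cv2.minAreaRect(P),X.min(),X.max(),Y.min(),Y.max())
# scallop: difference from board colour
ref=big[int(183*4)-140:int(183*4)+140]
hsvd=np.abs(M['S']-int(np.median(M['S'][600:700,1000:1200])))
reg=np.zeros(big.shape[:2],bool);reg[164*4:202*4,308*4:348*4]=1
m=((M['S']<115)|(M['V']<115))&reg
m=cv2.morphologyEx(m.astype(np.uint8),cv2.MORPH_CLOSE,np.ones((15,15)))
m,s,c=comp(m,up((327,183)));ct=cont(m)
v=big.copy();cv2.drawContours(v,[ct],-1,(0,255,0),1);
m2,s,c=comp((M["V"]<85),up((249,189)));cv2.drawContours(v,[cont(m2)],-1,(0,255,0),1)
for z in (.008,):
    P=np.array([plane("top",dn(q[0]),z)[:2]*1000 for q in ct]).astype(np.float32)
    X=P@ux;Y=P@uy
    print("scallop",z,X.min(),X.max(),Y.min(),Y.max(),cv2.minEnclosingCircle(P))
# slide box top
reg=np.zeros(big.shape[:2],bool);reg[175*4:220*4,148*4:182*4]=1
B=big.astype(int).sum(2)
print("slide B vals", B[int(198*4),148*4:182*4:6])
for lo,hi,z in((190,345,.03),(0,345,0)):
    m=(B<hi)&(B>lo)&reg
    m=cv2.morphologyEx(m.astype(np.uint8),cv2.MORPH_OPEN,np.ones((9,9)))
    m,s,c=comp(m,up((162,197)));ct=cont(m);cv2.drawContours(v,[ct],-1,(0,0,255),1)
    P=np.array([plane("top",dn(q[0]),z)[:2]*1000 for q in ct]).astype(np.float32)
    r=cv2.minAreaRect(P);print("slide",r,cv2.boxPoints(r))
cv2.imwrite('pics/c4.png',np.hstack([v[170*4:225*4,145*4:185*4],v[155*4:210*4,235*4:265*4],v[155*4:210*4,305*4:350*4]]))
E
```

```text
HSV mussel,board,scallop,slide,slide side [[113, 109, 28], [16, 123, 141], [14, 90, 147], [96, 16, 79], [90, 17, 46], [96, 21, 124]]
mussel 0.01 ((470.4540710449219, 76.57403564453125), (31.322551727294922, 63.103755950927734), 89.07315826416016) 443.32545229069797 506.7658298203688 25.645890448918678 57.15628161677403
mussel 0.015 ((469.8673400878906, 76.25395202636719), (31.162464141845703, 62.781253814697266), 89.07310485839844) 442.87747488576724 505.9936344422971 25.448023991244387 56.7973697417502
mussel 0.02 ((469.2804870605469, 75.93385314941406), (31.002376556396484, 62.458709716796875), 89.07308959960938) 442.4295279105033 505.2214092132397 25.250153729861736 56.43844794458473
scallop 0.008 421.1683225876189 504.51147640407424 -194.29412408049046 -97.53055219877464 ((462.51495361328125, -113.20914459228516), 55.05788803100586)
slide B vals [351 355 355 353 350 298 237 227 230 229 231 231 234 212 131  97 236 341
 353 358 357 354 355]
slide ((450.4458923339844, 281.98199462890625), (88.07389068603516, 33.69256591796875), 18.19240379333496) [[403.3506 284.2375]
 [413.8698 252.229 ]
 [497.5411 279.7265]
 [487.022  311.7349]]
slide ((454.6546325683594, 283.85888671875), (93.22216796875, 44.1130485534668), 21.425251007080078) [[403.2076 287.3648]
 [419.3216 246.3001]
 [506.1016 280.353 ]
 [489.9877 321.4176]]
```

View pics/c4.png

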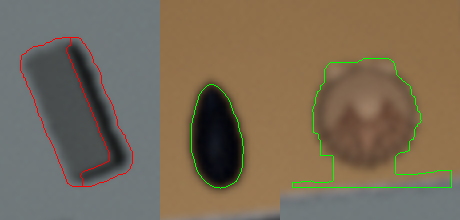

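Run:
```python
from m import *
np.set_printoptions(precision=4,suppress=True)
im=cv2.imread('pics/top0.png'); f=4
big=cv2.resize(im,None,fx=f,fy=f,interpolation=cv2.INTER_CUBIC)
up=lambda p:(np.asarray(p)+.5)*f-.5
dn=lambda p:(np.asarray(p,float)+.5)/f-.5
M=masks(big);B=big.astype(int).sum(2)
a=np.radians(4.35);ux=np.array([np.cos(a),np.sin(a)]);uy=np.array([-ux[1],ux[0]])
reg=np.zeros(big.shape[:2],bool);reg[164*4:int(198*4),311*4:342*4]=1
bl=cv2.GaussianBlur(big,(7,7),0);S=masks(bl)
m=((S['S']<112)|(S['V']<115))&reg
m=cv2.morphologyEx(m.astype(np.uint8),cv2.MORPH_CLOSE,np.ones((15,15)));m=cv2.morphologyEx(m,cv2.MORPH_OPEN,np.ones((15,15)))
m,s,c=comp(m,up((327,183)));ct=cont(m)
v=big.copy();cv2.drawContours(v,[ct],-1,(0,255,0),1)
for z in (.008,.012):
    P=np.array([plane("top",dn(q[0]),z)[:2]*1000 for q in ct]).astype(np.float32)
    X=P@ux;Y=P@uy; mx=(X.min()+X.max())/2;my=(Y.min()+Y.max())/2
    print("scallop",z,X.min(),X.max(),Y.min(),Y.max(),"c",mx*ux+my*uy)
reg[:]=0;reg[175*4:220*4,148*4:182*4]=1
m=((B<290)&(B>175)&reg).astype(np.uint8)
m=cv2.morphologyEx(m,cv2.MORPH_OPEN,np.ones((21,21)))
m,s,c=comp(m,up((162,197)));ct=cont(m);cv2.drawContours(v,[ct],-1,(0,0,255),1)
P=np.array([plane("top",dn(q[0]),.03)[:2]*1000 for q in ct]).astype(np.float32)
r=cv2.minAreaRect(P);print("slide",r,"mid",(P.min(0)+P.max(0))/2)
cv2.imwrite('pics/c5.png',cv2.resize(np.hstack([v[170*4:225*4,145*4:185*4],v[155*4:210*4,305*4:350*4]]),None,fx=2,fy=2))
```

```text
scallop 0.008 438.3056499506976 503.29364259431316 -177.74850170788557 -115.19370539978111 c [ 480.5531 -110.3395]
scallop 0.012 437.96848608457543 502.69132800669274 -177.0765165548982 -114.77698117274838 c [ 480.0434 -109.8324]
slide ((452.6032409667969, 281.0323486328125), (77.6209487915039, 27.33881187438965), 21.712766647338867) mid [452.234 280.324]
```

View pics/c5.png

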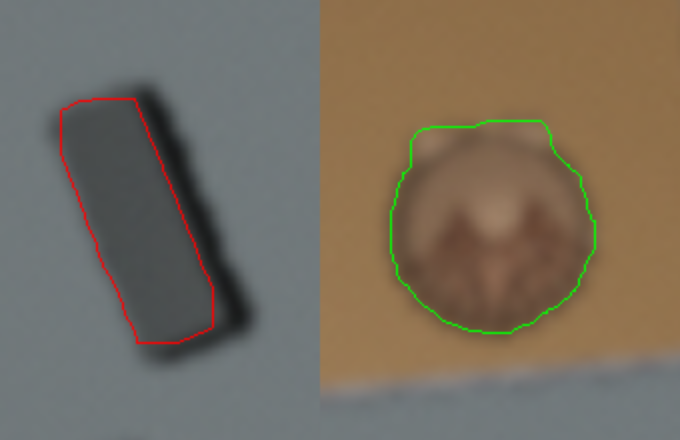

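Run:
```python
from m import *
np.set_printoptions(precision=4,suppress=True)
im=cv2.imread('pics/scene0.png'); f=4
big=cv2.resize(im,None,fx=f,fy=f,interpolation=cv2.INTER_CUBIC)
up=lambda p:(np.asarray(p)+.5)*f-.5
dn=lambda p:(np.asarray(p,float)+.5)/f-.5
M=masks(big)
for n,uv,z,k in [("large",(217,322),.016,"amber"),("small",(394,159),.014,"amber")]:
    m,s,c=comp(M[k],up(uv)); c2,ax,a=cv2.fitEllipse(cont(m)); print(n,plane("scene",dn(c2),z),ax)
m,s,c=comp(M["amber"],up((290,240)));m=cv2.morphologyEx(m,cv2.MORPH_CLOSE,np.ones((61,61)))
P=np.array([plane("scene",dn(q[0]),.006)[:2]*1000 for q in cont(m)]).astype(np.float32)
print(cv2.minAreaRect(P))
m,s,c=comp(M["V"]<70,up((297,203)));ct=cont(m)
print("mussel px",dn(cont(m)[:,0].min(0)),dn(cont(m)[:,0].max(0)),plane("scene",dn(c),.02))
cv2.drawContours(big,[ct],-1,(0,255,0),1)
cv2.imwrite('pics/c6.png',cv2.convertScaleAbs(np.hstack([big[180*4:230*4,270*4:320*4],big[220*4:270*4,220*4:270*4],big[160*4:210*4,365*4:415*4]]),alpha=1.6))
for n,X in dict(mus=(.475*.9971-.0413*.0758,.475*.0758+.0413*.9971,.005),sc=(.4803,-.110,.005)).items(): print(n,X,proj("scene",X))
```

```text
large [ 0.6144 -0.2907  0.016 ] (78.58927154541016, 87.154052734375)
small [0.5153 0.4066 0.014 ] (27.337644577026367, 38.398048400878906)
((535.5372924804688, -12.527099609375), (210.9847412109375, 320.73138427734375), 4.357134819030762)
mussel px [286.875 195.125] [304.875 213.375] [0.4702 0.0739 0.02  ]
mus (0.47049195999999993, 0.07718523000000001, 0.005) [296.5264 206.8897]
sc (0.4803, -0.11, 0.005) [243.584  245.5312]
```

View pics/c6.png

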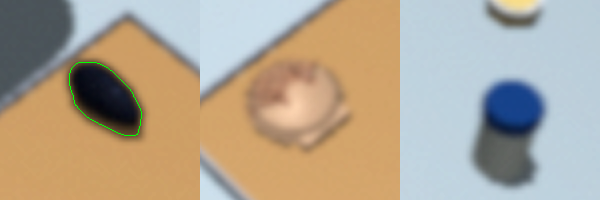

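Run:
```python
from station import robot
print([a for a in dir(robot) if not a.startswith('_')],robot.tip_extent)
```

```text
['PlanningError', 'get_calibration', 'sense', 'sign_off', 'snapshot', 'tip_extent'] 0.022
```

Call:
servo_tool --rows '[1.46,3.5,-0.2,0,0,-0.86,100,1.46,3.5,-0.2,0,0,-0.86,100,1.46,3.5,-0.2,0,0,-0.86,100,1.46,3.5,-0.2,0,0,-0.86,100,1.46,3.5,-0.2,0,0,-0.86,100,1.46,3.5,-0.2,0,0,-0.86,100,1.46,3.5,-0.2,0,0,-0.86,100,1.46,3.5,-0.2,0,0,-0.86,100,1.46,3.5,-0.2,0,0,-0.86,100,1.46,3.5,-0.2,0,0,-0.86,100]' --grip_force 30

```text
t: 0.93
ee_pos: [0.3995, -0.1921, 0.233]
tcp_rot: [[0.281, -0.96, 0.0], [-0.96, -0.281, -0.0], [0.0, 0.0, -1.0]]
ft_force: [0.4, -0.6, 0.4]
grip_width: 1.0
```

Call:
servo_tool --rows '[1.57,3.75,-0.3,0,0,-0.92,100,1.57,3.75,-0.3,0,0,-0.92,100,1.57,3.75,-0.3,0,0,-0.92,100,1.57,3.75,-0.3,0,0,-0.92,100,1.57,3.75,-0.3,0,0,-0.92,100,1.57,3.75,-0.3,0,0,-0.92,100,1.57,3.75,-0.3,0,0,-0.92,100,1.57,3.75,-0.3,0,0,-0.92,100,1.57,3.75,-0.3,0,0,-0.92,100,1.57,3.75,-0.3,0,0,-0.92,100]'

```text
t: 1.77
ee_pos: [0.5565, 0.1833, 0.2028]
tcp_rot: [[0.124, -0.992, -0.0], [-0.992, -0.124, -0.0], [0.0, 0.0, -1.0]]
ft_force: [0.4, -0.3, 0.8]
grip_width: 1.0
```

Call:
servo_tool --rows '[1.57,3.76,-0.3,0,0,-0.92,100,1.57,3.76,-0.3,0,0,-0.92,100,1.6,3.8,-0.3,0,0,-0.92,100,0,0,-2,0,0,0,100,0,0,-3,0,0,0,100,0,0,-2,0,0,0,100,0,0,0,0,0,0,100]'

```text
t: 2.35
ee_pos: [0.6082, 0.2434, 0.1184]
tcp_rot: [[0.164, -0.986, -0.016], [-0.986, -0.164, 0.038], [-0.04, 0.009, -0.999]]
ft_force: [-0.6, -0.6, -1.5]
grip_width: 1.004
```

Run:
```python
from station import robot
s=robot.sense();print(s['joint_pos'],s['ee_pos'],s['tcp_rot'])
```

```text
[  9.39662122  16.770531     3.61827242  77.37142833   2.29561361
 179.94280484] [0.60823649 0.2434395  0.11835433] [[ 0.16376029 -0.9863776  -0.01554979]
 [-0.98568633 -0.164245    0.03802677]
 [-0.04006273  0.00909995 -0.99915573]]
```

Call:
servo_tool --rows '[0,0,2,0,0,6,100,0,0,1.5,0,0,6,100]'

```text
t: 2.52
ee_pos: [0.6105, 0.2437, 0.16]
tcp_rot: [[0.369, -0.929, -0.017], [-0.928, -0.37, 0.037], [-0.041, 0.002, -0.999]]
ft_force: [0.3, -0.2, 0.8]
grip_width: 0.998
```

```bash
cat > g.py <<'E'
from station import robot
import numpy as np,sys
s=robot.sense();R=s['tcp_rot'];z=R[:,2]
r=np.degrees(np.cross(z,[0,0,-1]))
print('j',np.round(s['joint_pos'],1),'pos',np.round(s['ee_pos']*100,2),'yaw',np.degrees(np.arctan2(R[1,0],R[0,0])).round(2),'tiltfix',r.round(2),'f',s['ft_force'].round(1),'w',round(s['grip_width'],3),s['t'])
if len(sys.argv)>3: print('delta cm',np.round(np.array([float(a) for a in sys.argv[1:4]])-s['ee_pos']*100,2))
E
python3 g.py 60.4 29.6 4
```

```text
j [  9.4  16.5   7.6  81.8   2.2 167.7] pos [61.05 24.37 16.  ] yaw -68.31 tiltfix [-2.11 -0.98 -0.  ] f [ 0.3 -0.2  0.8] w 0.998 2.5167
delta cm [ -0.65   5.23 -12.  ]
```

Call:
servo_tool --rows '[0,1,0,-2.1,-0.98,0,100,0,1,0,0,0,7.07,100,0,1,0,0,0,7.07,100,0,1,0,0,0,7.07,100,0,0.9,0,0,0,7.07,100,0,0,0,0,0,7.07,100,0,0,0,0,0,7.07,100,0,0,0,0,0,7.07,100,0,0,0,0,0,7.07,100,0,0,0,0,0,7.07,100]'

```text
t: 3.35
ee_pos: [0.6115, 0.2929, 0.1609]
tcp_rot: [[0.997, -0.08, 0.001], [-0.08, -0.997, 0.002], [0.001, -0.002, -1.0]]
ft_force: [-0.8, -0.3, 0.5]
grip_width: 1.001
```

Call:
servo_tool --rows '[0,0,0,0,0,7.07,100,0,0,0,0,0,7.07,100,0,0,0,0,0,7.07,100,0,0,0,0,0,7.07,100,0,0,0,0,0,7.07,100,0,0,0,0,0,7.07,100,0,0,0,0,0,7.07,100,0,0,0,0,0,7.07,100,0,0,0,0,0,7.07,100,0,0,0,0,0,7.07,100]'

```text
t: 4.18
ee_pos: [0.6115, 0.2928, 0.1609]
tcp_rot: [[0.405, 0.914, -0.001], [0.914, -0.405, 0.001], [0.001, -0.001, -1.0]]
ft_force: [-0.7, 1.0, 0.8]
grip_width: 1.003
```

Call:
servo_tool --rows '[0,0,0,0,0,7.07,100,0,0,0,0,0,7.07,100,0,0,0,0,0,7.07,100,0,0,0,0,0,7.07,100,0,0,0,0,0,0,100]'

```text
t: 4.6
ee_pos: [0.6115, 0.2928, 0.1608]
tcp_rot: [[-0.076, 0.997, -0.001], [0.997, 0.076, 0.0], [0.0, -0.001, -1.0]]
ft_force: [0.6, -0.2, 0.6]
grip_width: 1.001
```

```bash
python3 g.py 60.4 29.6 4
```

```text
j [14.6 19.8 11.7 81.9  0.  10.2] pos [61.15 29.28 16.08] yaw 94.38 tiltfix [-0.02 -0.05 -0.  ] f [ 0.6 -0.2  0.6] w 1.001 4.6
delta cm [ -0.75   0.32 -12.08]
```

Call:
servo_tool --rows '[-0.35,0.15,-2,0,0,0,100,-0.35,0.14,-3,0,0,0,100,0,0,-3,0,0,0,100,0,0,-2.5,0,0,0,100,0,0,-1.5,0,0,0,100,0,0,0,0,0,0,30,0,0,0,0,0,0,30,0,0,0,0,0,0,30,0,0,0,0,0,0,30,0,0,0,0,0,0,30]'

```text
t: 5.43
ee_pos: [0.6058, 0.2962, 0.0419]
tcp_rot: [[-0.07, 0.998, 0.002], [0.998, 0.07, 0.001], [0.001, 0.002, -1.0]]
ft_force: [-1.5, 0.5, 6.9]
grip_width: 0.46
```

```bash
python3 g.py 60.4 29.6 4
python3 - <<'E'
from h import *
a=snap("scene","s1");b=snap("top","t1")
print(proj("scene",(.604,.296,.03)),proj("top",(.604,.296,.03)))
cv2.imwrite('pics/v1.png',cv2.resize(a[130:240,340:450],None,fx=5,fy=5,interpolation=cv2.INTER_CUBIC))
E
```

```text
j [15.  22.4  2.3 69.8  0.  10.9] pos [60.58 29.62  4.19] yaw 94.02 tiltfix [-0.07  0.09  0.  ] f [-1.5  0.5  6.9] w 0.46 5.4333
delta cm [-0.18 -0.02 -0.19]
[390.18915572 191.97790726] [154.6726113  133.49950035]
```

View pics/v1.png

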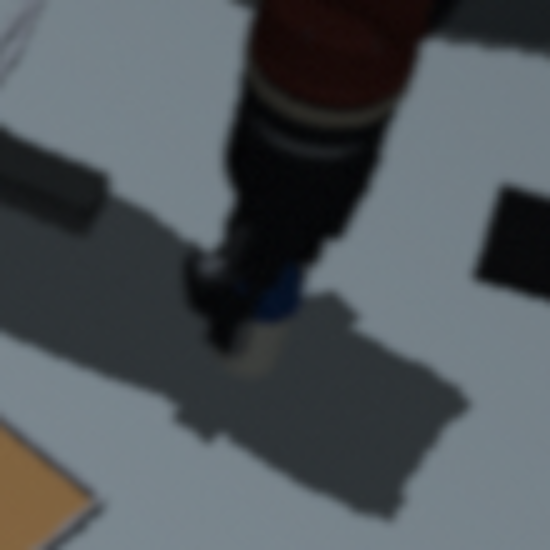

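Call:
servo_tool --rows '[0,0,1.5,0,0,0,30,0,0,3,0,0,0,30,0,-1,0.5,0,0,0,30,-0.86,-3,0,0,0,0,30,-0.9,-3.6,0,0,0,0,30,-0.9,-3.6,0,0,0,0,30,-0.9,-3.6,0,0,0,0,30,-0.9,-3.6,0,0,0,0,30,-0.7,-2.8,0,0,0,0,30,0,0,0,0,0,0,30]'

```text
t: 6.37
ee_pos: [0.5522, 0.0792, 0.09]
tcp_rot: [[-0.066, 0.998, -0.001], [0.998, 0.066, -0.001], [-0.001, -0.001, -1.0]]
ft_force: [-0.4, 0.4, -0.7]
grip_width: 0.461
```

```bash
python3 g.py 55.4 8.35 4.75
```

```text
j [ -5.2   0.8 -16.8  72.4  -0.1  -9. ] pos [55.22  7.92  9.  ] yaw 93.8 tiltfix [ 0.09 -0.07  0.  ] f [-0.4  0.4 -0.7] w 0.461 6.3667
delta cm [ 0.18  0.43 -4.25]
```

Call:
servo_tool --rows '[0,0,0,0,0,0,30,0,0,0,0,0,0,30]'

```text
t: 6.53
ee_pos: [0.5531, 0.0838, 0.0899]
tcp_rot: [[-0.07, 0.998, -0.001], [0.998, 0.07, 0.0], [0.0, -0.001, -1.0]]
ft_force: [-0.4, -0.2, -0.4]
grip_width: 0.462
```

```bash
python3 g.py 55.4 8.35 4.75
```

```text
j [ -4.8   1.  -16.6  72.4   0.   -8.8] pos [55.31  8.38  8.99] yaw 94.01 tiltfix [-0.02 -0.04 -0.  ] f [-0.4 -0.2 -0.4] w 0.462 6.5333
delta cm [ 0.09 -0.03 -4.24]
```

Call:
servo_tool --rows '[0.09,-0.03,-1.5,0,0,0.3,30,0,0,-1.5,0,0,0,30,0,0,-0.8,0,0,0,30,0,0,-0.3,0,0,0,30,0,0,-0.15,0,0,0,30,0,0,0,0,0,0,30,0,0,0,0,0,0,30]'

```text
t: 7.12
ee_pos: [0.554, 0.0839, 0.0474]
tcp_rot: [[-0.077, 0.997, -0.001], [0.997, 0.077, 0.0], [0.0, -0.001, -1.0]]
ft_force: [-0.5, 0.2, -1.6]
grip_width: 0.46
```

```bash
python3 g.py 55.4 8.35 4.7
```

```text
j [ -4.8   3.2 -19.   67.9  -0.   -9.2] pos [55.4   8.39  4.74] yaw 94.39 tiltfix [-0.   -0.06 -0.  ] f [-0.5  0.2 -1.6] w 0.46 7.1167
delta cm [ 0.   -0.04 -0.04]
```

Release, rise and head for the squat pot at (53.55, -43.69).

Call:
servo_tool --rows '[0,0,-0.05,0,0,0,30,0,0,0,0,0,0,65,0,0,0,0,0,0,75,0,0,0,0,0,0,75,0,0,2,0,0,0,75,0,0,4,0,0,0,75,0,-1,4,0,0,0,100,-0.1,-3,2,0,0,0,100,-0.1,-4,0,0,0,0,100,-0.1,-4,0,0,0,0,100]'

```text
t: 7.95
ee_pos: [0.5516, -0.0377, 0.1688]
tcp_rot: [[-0.078, 0.997, 0.002], [0.997, 0.078, -0.001], [-0.001, 0.002, -1.0]]
ft_force: [0.7, 0.0, -1.3]
grip_width: 0.993
```

Call:
servo_tool --rows '[-0.1,-4,0,0,0,0,100,-0.1,-4,0,0,0,0,100,-0.1,-4,0,0,0,0,100,-0.2,-4,0,0,0,0,100,-0.2,-4,0,0,0,0,100,-0.2,-4,0,0,0,0,100,-0.2,-4,0,0,0,0,100,-0.2,-4,0,0,0,0,100,-0.2,-4,0,0,0,0,100,0,-4,0,0,0,0,100]'

```text
t: 8.78
ee_pos: [0.5349, -0.4387, 0.1664]
tcp_rot: [[-0.076, 0.997, -0.002], [0.997, 0.076, -0.0], [0.0, -0.002, -1.0]]
ft_force: [0.3, -0.3, 0.7]
grip_width: 0.997
```

Call:
servo_tool --rows '[0,0,0,0,0,0,100,0,0,0,0,0,0,100]'

```text
t: 8.95
ee_pos: [0.5345, -0.4385, 0.1649]
tcp_rot: [[-0.073, 0.997, -0.003], [0.997, 0.073, 0.001], [0.002, -0.003, -1.0]]
ft_force: [0.2, -0.1, -0.1]
grip_width: 1.001
```

```bash
python3 g.py 53.55 -43.69 3
python3 - <<'E'
from h import *
a=snap("scene","s2");b=snap("top","t2")
cv2.imwrite('pics/v2.png',cv2.resize(b[100:215,205:365],None,fx=5,fy=5,interpolation=cv2.INTER_CUBIC))
E
```

```text
j [-50.1  22.4  15.3  83.1  -0.1 -54.3] pos [ 53.45 -43.85  16.49] yaw 94.18 tiltfix [-0.08 -0.17 -0.  ] f [ 0.2 -0.1 -0.1] w 1.001 8.95
delta cm [  0.1    0.16 -13.49]
```

View pics/v2.png

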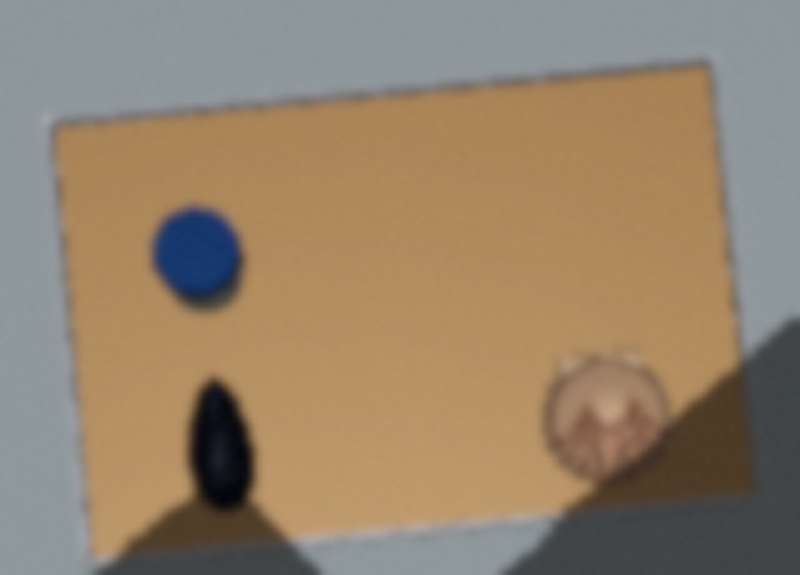

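The tall pot is upright behind the mussel, with its cap at about (244,150) in the full picture. Both shells are unmoved, and the arm's shadow lies over the front right. I'll measure the tall pot from this picture.

```bash
cat > q.py <<'E'
from m import *
import sys
f=4
up=lambda p:(np.asarray(p)+.5)*f-.5
dn=lambda p:(np.asarray(p,float)+.5)/f-.5
def load(fn):
    im=cv2.imread(fn); return masks(cv2.resize(im,None,fx=f,fy=f,interpolation=cv2.INTER_CUBIC))
a=np.radians(4.35);ux=np.array([np.cos(a),np.sin(a)]);uy=np.array([-ux[1],ux[0]])
def disc(M,cam,uv,z,k):
    m,s,c=comp(M[k],up(uv)); c2,ax,_=cv2.fitEllipse(cont(m)); P=plane(cam,dn(c2),z)[:2]*1000
    print(cam,k,'world',P.round(1),'tray XY',(P@ux).round(1),(P@uy).round(1),'px',dn(c2).round(1),np.round(np.array(ax)/f,1)); return P
E
python3 - <<'E'
from q import *
M=load('pics/t2.png');disc(M,"top",(244,150),.067,"blue")
m,s,c=comp(M["V"]<60,up((249,189)))
P=np.array([plane("top",dn(q[0]),.015)[:2]*1000 for q in cont(m)]);X=P@ux;Y=P@uy;print(X.min(),X.max(),Y.min(),Y.max())
S=load('pics/s2.png');
n,l,st,c=cv2.connectedComponentsWithStats(S['blue'].astype(np.uint8))
print([(dn(c[i]).round(),st[i,4]) for i in range(1,n) if st[i,4]>150])
print(proj("scene",(.553,.0834,.067)))
E
```

```text
top blue world [551.9  82.6] tray XY 556.5 40.5 px [244.  150.3] [14.9 16. ]
441.44870565961986 503.5236819712084 27.011767096505217 54.84285566271129
[(array([339.,  34.]), np.int32(5176)), (array([517., 201.]), np.int32(565)), (array([527., 208.]), np.int32(598)), (array([320., 214.]), np.int32(2201)), (array([502., 213.]), np.int32(634)), (array([512., 221.]), np.int32(642)), (array([486., 226.]), np.int32(662)), (array([496., 234.]), np.int32(674)), (array([138., 329.]), np.int32(3287))]
[320.31301876 211.40076696]
```

Call:
servo_tool --rows '[0.1,0.16,-2,0,0,0.15,100,0,0,-3,0,0,0,100,0,0,-3.5,0,0,0,100,0,0,-2.5,0,0,0,100,0,0,-2,0,0,0,100,0,0,-0.7,0,0,0,100,0,0,0,0,0,0,100]'

```text
t: 9.63
ee_pos: [0.5361, -0.4326, 0.0278]
tcp_rot: [[-0.08, 0.997, -0.004], [0.997, 0.08, 0.003], [0.003, -0.004, -1.0]]
ft_force: [-0.7, -0.0, 0.1]
grip_width: 1.001
```

Call:
servo_tool --rows '[0,0,0,0,0,0,100,0,0,0,0,0,0,75,0,0,0,0,0,0,55,0,0,0,0,0,0,55,0,0,0,0,0,0,55,0,0,0,0,0,0,55]'

```text
t: 10.13
ee_pos: [0.5375, -0.4359, 0.0317]
tcp_rot: [[-0.079, 0.997, 0.0], [0.997, 0.079, -0.002], [-0.002, 0.0, -1.0]]
ft_force: [-0.4, 0.3, 6.3]
grip_width: 0.672
```

```bash
python3 g.py 53.55 -43.69 3
python3 - <<'E'
from h import *
a=snap("scene","s3")
cv2.imwrite('pics/v3.png',cv2.resize(a[270:390,80:220],None,fx=5,fy=5,interpolation=cv2.INTER_CUBIC))
E
```

```text
j [-49.8  25.8   5.6  69.6  -0.1 -54.3] pos [ 53.75 -43.59   3.17] yaw 94.51 tiltfix [0.13 0.01 0.  ] f [-0.4  0.3  6.3] w 0.672 10.1333
delta cm [-0.2  -0.1  -0.17]
```

View pics/v3.png

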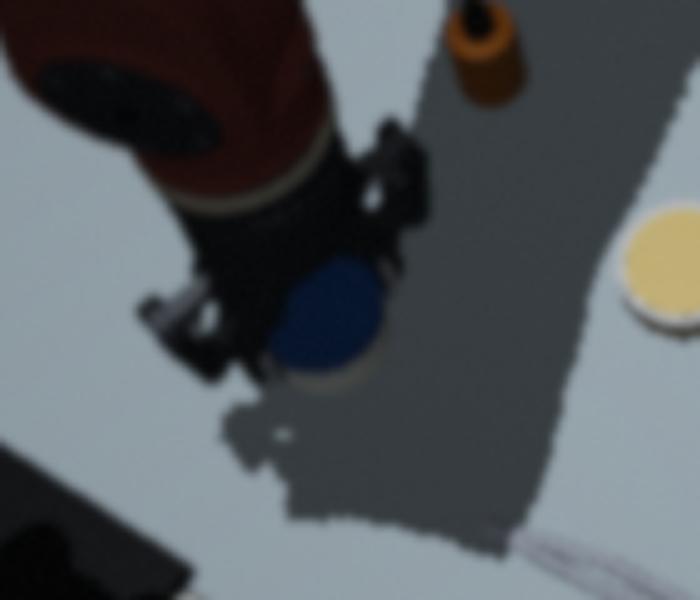

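Call:
servo_tool --rows '[0,0,1.5,0,0,0,55,0,0,3.5,0,0,0,55,0,0,3.5,0,0,0,55,0,1.5,0.5,0,0,0,55,0.4,3.5,0,0,0,0,55,0.4,3.8,0,0,0,0,55,0.4,3.8,0,0,0,0,55,0.4,3.8,0,0,0,0,55,0.4,3.8,0,0,0,0,55,0.4,3.8,0,0,0,0,55]'

```text
t: 11.02
ee_pos: [0.5607, -0.1934, 0.121]
tcp_rot: [[-0.078, 0.997, -0.001], [0.997, 0.078, -0.001], [-0.001, -0.001, -1.0]]
ft_force: [1.3, 0.3, -0.7]
grip_width: 0.667
```

Call:
servo_tool --rows '[0.4,3.8,0,0,0,0,55,0.4,3.4,0,0,0,0,55,0.3,2,-1,0,0,0,55,0,0,-2,0,0,0,55,0,0,0,0,0,0,55,0,0,0,0,0,0,55]'

```text
t: 11.52
ee_pos: [0.571, -0.1028, 0.0897]
tcp_rot: [[-0.079, 0.997, -0.003], [0.997, 0.079, 0.0], [0.001, -0.003, -1.0]]
ft_force: [0.2, -0.7, -0.3]
grip_width: 0.667
```

```bash
python3 g.py 57.22 -10.34 3.7
```

```text
j [-23.1   4.8 -12.7  72.6  -0.  -27.6] pos [ 57.1  -10.28   8.97] yaw 94.53 tiltfix [-0.02 -0.17 -0.  ] f [ 0.2 -0.7 -0.3] w 0.667 11.5167
delta cm [ 0.12 -0.06 -5.27]
```

Call:
servo_tool --rows '[0.12,-0.06,-2,0,0,0,55,0,0,-2,0,0,0,55,0,0,-0.8,0,0,0,55,0,0,-0.3,0,0,0,55,0,0,0,0,0,0,55,0,0,0,0,0,0,55]'

```text
t: 12.02
ee_pos: [0.5733, -0.1042, 0.0397]
tcp_rot: [[-0.078, 0.997, -0.001], [0.997, 0.078, -0.0], [-0.0, -0.001, -1.0]]
ft_force: [-0.2, 0.5, -0.1]
grip_width: 0.668
```

```bash
python3 g.py 57.22 -10.34 3.7
```

```text
j [-23.1   7.4 -15.4  67.3  -0.  -27.6] pos [ 57.33 -10.42   3.97] yaw 94.48 tiltfix [ 0.02 -0.04  0.  ] f [-0.2  0.5 -0.1] w 0.668 12.0167
delta cm [-0.11  0.08 -0.27]
```

Call:
servo_tool --rows '[-0.08,0.05,-0.2,0,0,0,55,0,0,-0.05,0,0,0,55,0,0,0,0,0,0,55,0,0,0,0,0,0,80,0,0,0,0,0,0,100,0,0,0,0,0,0,100,0,0,1.5,0,0,0,100,0,0,4,0,0,0,100,0.3,-1,3,0,0,0,100,0.8,-3.6,0,0,0,0,100]'

```text
t: 12.85
ee_pos: [0.5856, -0.1472, 0.1281]
tcp_rot: [[-0.083, 0.997, 0.006], [0.997, 0.083, -0.002], [-0.003, 0.005, -1.0]]
ft_force: [2.6, 0.1, 1.3]
grip_width: 1.003
```

Call:
servo_tool --rows '[0.8,-3.7,0,0,0,0,100,0.8,-3.7,0,0,0,0,100,0.8,-3.7,0,0,0,0,100,0.6,-2.9,0,0,0,0,100,0,0,0,0,0,0,100,0,0,0,0,0,0,100,0,0,0,0,0,0,100]'

```text
t: 13.43
ee_pos: [0.6127, -0.2886, 0.1205]
tcp_rot: [[-0.078, 0.997, -0.003], [0.997, 0.078, 0.001], [0.001, -0.002, -1.0]]
ft_force: [-0.9, 0.3, 0.2]
grip_width: 1.003
```

```bash
python3 g.py 61.35 -29 2.5
python3 - <<'E'
from q import *
a=snap("scene","s4");b=snap("top","t4")
M=load('pics/t4.png')
disc(M,"top",(321,147),.041,"blue");disc(M,"top",(244,150),.067,"blue")
cv2.imwrite('pics/v4.png',np.hstack([cv2.resize(b[100:215,205:425],None,fx=2,fy=2,interpolation=cv2.INTER_CUBIC)]))
E
```

```text
j [-36.2  20.5   8.4  78.   -0.  -40.7] pos [ 61.27 -28.86  12.05] yaw 94.5 tiltfix [-0.05 -0.15 -0.  ] f [-0.9  0.3  0.2] w 1.003 13.4333
delta cm [ 0.08 -0.14 -9.55]
top blue world [ 569.1 -102. ] tray XY 559.7 -144.9 px [323.1 143.8] [21.7 22.7]
top blue world [551.9  82.6] tray XY 556.6 40.5 px [244.  150.3] [14.9 16. ]
```

View pics/v4.png

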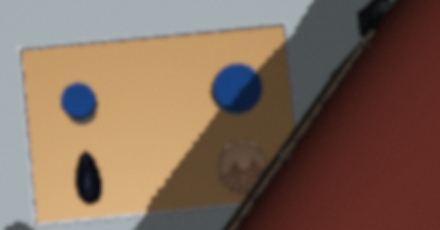

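Call:
servo_tool --rows '[0.08,-0.14,-3,0,0,0,100,0,0,-3,0,0,0,100,0,0,-2.3,0,0,0,100,0,0,-1,0,0,0,100,0,0,0,0,0,0,100,0,0,0,0,0,0,100]'

```text
t: 14.03
ee_pos: [0.6139, -0.2899, 0.0286]
tcp_rot: [[-0.079, 0.997, -0.002], [0.997, 0.079, 0.0], [0.0, -0.002, -1.0]]
ft_force: [0.5, -0.5, 0.6]
grip_width: 0.997
```

```bash
python3 g.py 61.35 -29 2.5
python3 - <<'E'
from h import *
a=snap("scene","s5")
cv2.imwrite('pics/v5.png',cv2.resize(a[250:370,150:290],None,fx=5,fy=5,interpolation=cv2.INTER_CUBIC))
E
```

```text
j [-36.3  24.    2.9  69.   -0.1 -40.8] pos [ 61.39 -28.99   2.86] yaw 94.55 tiltfix [-0.  -0.1 -0. ] f [ 0.5 -0.5  0.6] w 0.997 14.0333
delta cm [-0.04 -0.01 -0.36]
```

View pics/v5.png

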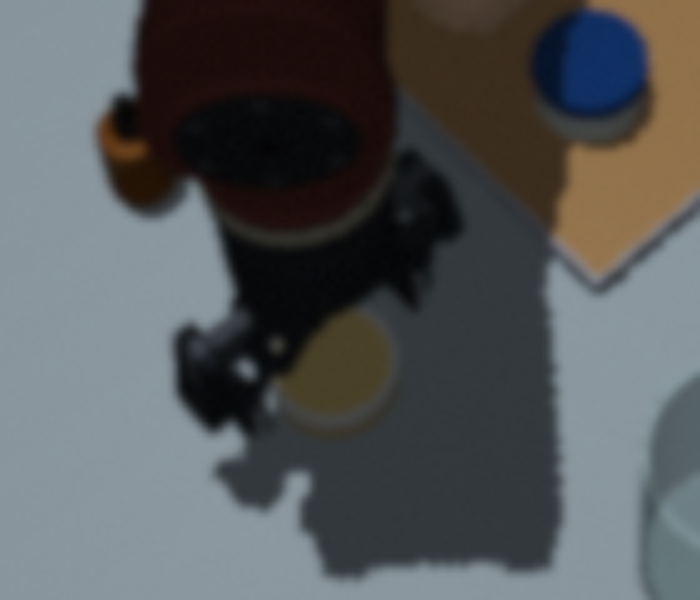

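Call:
servo_tool --rows '[-0.04,0,-0.6,0,0,0,100,0,0,0,0,0,0,90,0,0,0,0,0,0,80,0,0,0,0,0,0,70,0,0,0,0,0,0,60,0,0,0,0,0,0,60,0,0,0,0,0,0,60]' --grip_force 25

```text
t: 14.67
ee_pos: [0.6138, -0.2908, 0.0228]
tcp_rot: [[-0.079, 0.997, -0.001], [0.997, 0.079, -0.001], [-0.001, -0.001, -1.0]]
ft_force: [-1.2, 0.9, 5.7]
grip_width: 0.71
```

```bash
python3 g.py 61.35 -29 2.5
python3 - <<'E'
from h import *
a=snap("scene","s6")
cv2.imwrite('pics/v6.png',cv2.resize(a[290:350,180:250],None,fx=8,fy=8,interpolation=cv2.INTER_CUBIC))
E
```

```text
j [-36.3  24.3   2.6  68.4  -0.1 -40.8] pos [ 61.38 -29.08   2.28] yaw 94.5 tiltfix [ 0.04 -0.05  0.  ] f [-1.2  0.9  5.7] w 0.71 14.6667
delta cm [-0.03  0.08  0.22]
```

View pics/v6.png

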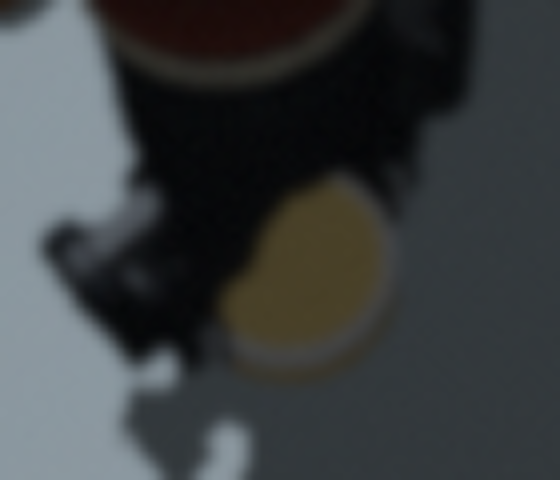

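Call:
servo_tool --rows '[0,0,1,0,0,0,60,0,0,2.5,0,0,0,60,0,0,3.5,0,0,0,60,-0.6,1.2,0.5,0,0,0,60,-1.5,3,0,0,0,0,60,-1.8,3.55,0,0,0,0,60,-1.8,3.55,0,0,0,0,60,-1.8,3.55,0,0,0,0,60,-1.8,3.55,0,0,0,0,60,-1.8,3.55,0,0,0,0,60]'

```text
t: 15.55
ee_pos: [0.5012, -0.0695, 0.0972]
tcp_rot: [[-0.078, 0.997, -0.002], [0.997, 0.078, 0.0], [0.0, -0.002, -1.0]]
ft_force: [1.2, -0.1, 0.6]
grip_width: 0.708
```

Call:
servo_tool --rows '[-1.8,3.55,0,0,0,0,60,-1.1,1.8,0,0,0,0,60,0,0,-1,0,0,0,60,0,0,-2,0,0,0,60,0,0,0,0,0,0,60,0,0,0,0,0,0,60]'

```text
t: 16.05
ee_pos: [0.4727, -0.0175, 0.0664]
tcp_rot: [[-0.078, 0.997, -0.004], [0.997, 0.078, 0.001], [0.001, -0.004, -1.0]]
ft_force: [0.9, -0.1, -0.0]
grip_width: 0.711
```

```bash
python3 g.py 47.52 -1.66 2.85
python3 - <<'E'
from h import *
a=snap("scene","s7")
cv2.imwrite('pics/v7.png',cv2.resize(a[170:310,200:370],None,fx=4,fy=4,interpolation=cv2.INTER_CUBIC))
E
```

```text
j [-18.  -13.4 -32.6  71.   -0.  -22.5] pos [47.27 -1.75  6.64] yaw 94.49 tiltfix [-0.03 -0.21 -0.  ] f [ 0.9 -0.1 -0. ] w 0.711 16.05
delta cm [ 0.25  0.09 -3.79]
```

View pics/v7.png

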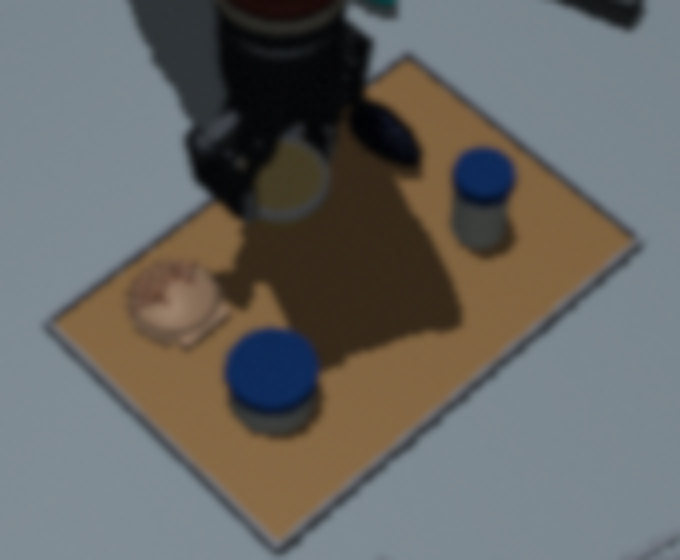

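The dish is held level above its place between the shells, and both pots stand on the tray.

Call:
servo_tool --rows '[0.2,0.05,-1.5,0,0,0,60,0,0,-1.2,0,0,0,60,0,0,-0.5,0,0,0,60,0,0,-0.2,0,0,0,60,0,0,0,0,0,0,60,0,0,0,0,0,0,60]'

```text
t: 16.6
ee_pos: [0.4755, -0.0171, 0.0332]
tcp_rot: [[-0.078, 0.997, -0.002], [0.997, 0.078, 0.0], [0.0, -0.002, -1.0]]
ft_force: [0.7, -0.8, -0.1]
grip_width: 0.705
```

```bash
python3 g.py 47.52 -1.66 2.8
```

```text
j [-17.8 -11.3 -34.3  67.   -0.  -22.3] pos [47.55 -1.71  3.32] yaw 94.5 tiltfix [-0.  -0.1 -0. ] f [ 0.7 -0.8 -0.1] w 0.705 16.6
delta cm [-0.03  0.05 -0.52]
```

Call:
servo_tool --rows '[0,0.03,-0.3,0,0,0,60,0,0,-0.15,0,0,0,60,0,0,0,0,0,0,60,0,0,0,0,0,0,60]'

```text
t: 16.93
ee_pos: [0.4753, -0.0166, 0.0284]
tcp_rot: [[-0.079, 0.997, -0.002], [0.997, 0.079, 0.0], [0.0, -0.002, -1.0]]
ft_force: [-0.5, -0.9, -0.1]
grip_width: 0.712
```

Call:
servo_tool --rows '[0,0,-0.05,0,0,0,70,0,0,0,0,0,0,78,0,0,0,0,0,0,84,0,0,0,0,0,0,84,0,0,1,0,0,0,84,0,0,2,0,0,0,84,0,0,4,0,0,0,84,0,1,4,0,0,0,100,0.3,3.7,2,0,0,0,100,0.3,3.9,0,0,0,0,100]'

```text
t: 17.77
ee_pos: [0.4842, 0.0685, 0.1643]
tcp_rot: [[-0.075, 0.997, 0.007], [0.997, 0.075, -0.001], [-0.002, 0.007, -1.0]]
ft_force: [1.3, -0.3, -0.2]
grip_width: 1.005
```

Call:
servo_tool --rows '[0.37,3.76,0,0,0,0,100,0.37,3.76,0,0,0,0,100,0.37,3.76,0,0,0,0,100,0.37,3.76,0,0,0,0,100,0.37,3.76,0,0,0,0,100,0.37,3.76,0,0,0,0,100,0.37,3.76,0,0,0,0,100,0.37,3.76,0,0,0,0,100,0.37,3.4,-2,0,0,0,100,0,0,-2,0,0,0,100]'

```text
t: 18.6
ee_pos: [0.5148, 0.4093, 0.1182]
tcp_rot: [[-0.083, 0.997, 0.0], [0.997, 0.083, 0.003], [0.003, 0.001, -1.0]]
ft_force: [0.6, -0.3, -0.8]
grip_width: 0.999
```

Call:
servo_tool --rows '[0,0,0,0,0,0,100,0,0,0,0,0,0,100,0,0,0,0,0,0,100]'

```text
t: 18.85
ee_pos: [0.515, 0.4032, 0.1193]
tcp_rot: [[-0.078, 0.997, -0.001], [0.997, 0.078, 0.0], [0.0, -0.001, -1.0]]
ft_force: [0.2, -0.2, 0.6]
grip_width: 1.0
```

```bash
python3 g.py 51.49 40.72 2.4
python3 - <<'E'
from q import *
a=snap("scene","s8");b=snap("top","t8")
M=load('pics/t8.png')
disc(M,"top",(321,147),.041,"blue");disc(M,"top",(244,150),.067,"blue")
cv2.imwrite('pics/v8.png',cv2.resize(b[100:215,205:365],None,fx=5,fy=5,interpolation=cv2.INTER_CUBIC))
E
```

```text
j [26.6 16.3  3.2 76.9  0.  22.1] pos [51.5  40.32 11.93] yaw 94.47 tiltfix [-0.02 -0.05 -0.  ] f [ 0.2 -0.2  0.6] w 1.0 18.85
delta cm [-0.01  0.4  -9.53]
top blue world [ 569.  -101.9] tray XY 559.6 -144.8 px [323.1 143.9] [21.9 22.7]
top blue world [552.2  82.7] tray XY 556.9 40.6 px [243.9 150.2] [15.  15.8]
```

View pics/v8.png

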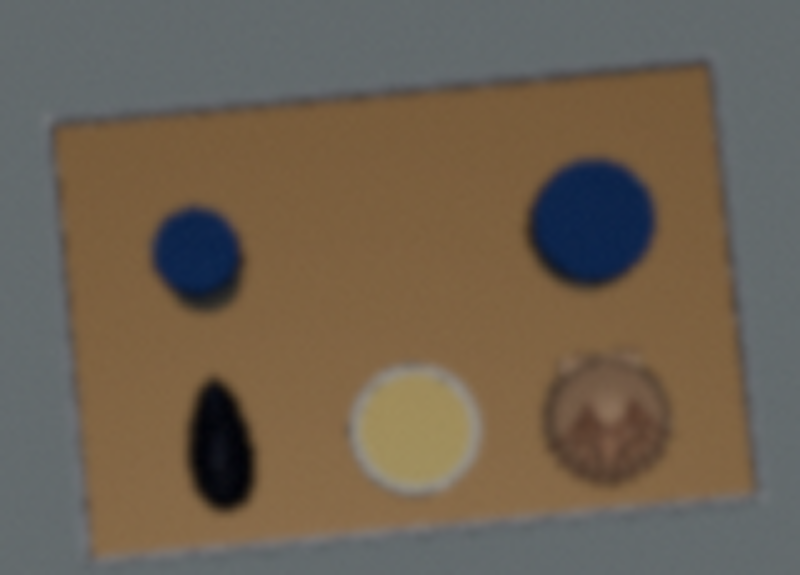

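The dish now lies between the shells, centred at about (288.4,185.6). The squat pot's cap is at (323,144) and the tall pot's at (244,150).

Run:
```python
from q import *
P=plane("top",(288.4-.1,185.6-.1),.021)[:2]*1000;print(P,P@ux,P@uy)
im=cv2.imread('pics/t8.png');big=cv2.resize(im,None,fx=4,fy=4,interpolation=cv2.INTER_CUBIC);M=masks(big)
m=((M['V']>135)|(M['H']>20)&(M['H']<32)&(M['S']>60));reg=np.zeros_like(m);reg[170*4:202*4,273*4:304*4]=1
m,s,c=comp(m&reg,up((288,185)));c2,ax,_=cv2.fitEllipse(cont(m));P=plane("top",dn(c2),.021)[:2]*1000;print(dn(c2),ax,P,P@ux,P@uy)
M=load('pics/t8.png');M['V']
disc(M,"top",(110,174),.014,"amber")
```

```text
[474.63030954 -18.37406912] 471.86939966410915 -54.32132925592479
[288.2147522  186.37052917] (102.67649841308594, 114.48164367675781) [472.54296286 -18.1212594 ] 469.8072412956059 -53.91092483723962
top amber world [512.4 408.2] tray XY 541.9 368.2 px [109.4 173.7] [ 9.3 12.4]
```

Call:
servo_tool --rows '[0,0.38,-3,0,0,0,100,0,0,-3,0,0,0,100,0,0,-2,0,0,0,100,0,0,-1,0,0,0,100,0,0,0,0,0,0,80,0,0,0,0,0,0,80,0,0,0,0,0,0,80]'

```text
t: 19.53
ee_pos: [0.516, 0.4079, 0.0301]
tcp_rot: [[-0.078, 0.997, 0.001], [0.997, 0.078, 0.002], [0.001, 0.001, -1.0]]
ft_force: [0.9, 0.3, 0.5]
grip_width: 0.801
```

```bash
python3 g.py 51.49 40.72 2.4
```

```text
j [26.9 20.2 -1.7 68.1  0.1 22.5] pos [51.6  40.79  3.01] yaw 94.49 tiltfix [-0.09  0.05  0.  ] f [0.9 0.3 0.5] w 0.801 19.5333
delta cm [-0.11 -0.07 -0.61]
```

Call:
servo_tool --rows '[-0.1,-0.05,-0.45,0,0,0,80,0,0,0,0,0,0,65,0,0,0,0,0,0,50,0,0,0,0,0,0,38,0,0,0,0,0,0,38,0,0,0,0,0,0,38,0,0,0,0,0,0,38]'

```text
t: 20.12
ee_pos: [0.5139, 0.4072, 0.0238]
tcp_rot: [[-0.079, 0.997, -0.001], [0.997, 0.079, 0.0], [0.001, -0.001, -1.0]]
ft_force: [-1.1, -1.3, 5.8]
grip_width: 0.458
```

```bash
python3 g.py 51.49 40.72 2.4
python3 - <<'E'
from h import *
a=snap("scene","s9")
cv2.imwrite('pics/v9.png',cv2.resize(a[120:200,360:430],None,fx=7,fy=7,interpolation=cv2.INTER_CUBIC))
E
```

```text
j [27.  20.3 -2.2 67.5  0.1 22.5] pos [51.39 40.72  2.38] yaw 94.51 tiltfix [-0.03 -0.07 -0.  ] f [-1.1 -1.3  5.8] w 0.458 20.1167
delta cm [ 0.1  -0.    0.02]
```

View pics/v9.png

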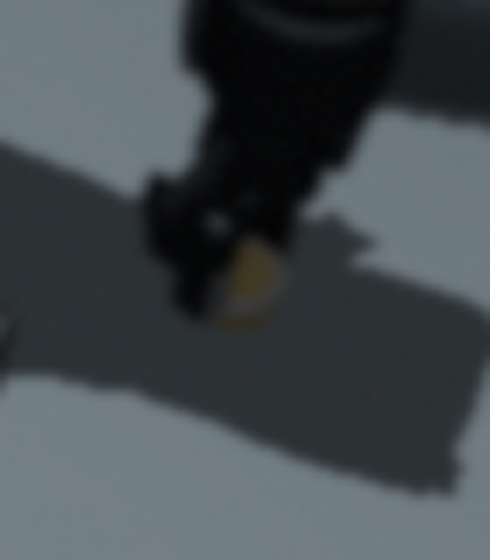

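Call:
servo_tool --rows '[0,0,1,0,0,0,38,0,0,3,0,0,0,38,0,0,4,0,0,0,38,0,-1.5,1,0,0,0,38,-0.36,-3.8,0,0,0,0,38,-0.36,-3.8,0,0,0,0,38,-0.36,-3.8,0,0,0,0,38,-0.36,-3.8,0,0,0,0,38,-0.36,-3.8,0,0,0,0,38,-0.36,-3.8,0,0,0,0,38]'

```text
t: 21.0
ee_pos: [0.4915, 0.1625, 0.1136]
tcp_rot: [[-0.079, 0.997, -0.001], [0.997, 0.079, 0.0], [0.0, -0.001, -1.0]]
ft_force: [1.1, -1.4, -1.3]
grip_width: 0.452
```

Call:
servo_tool --rows '[-0.36,-3.8,0,0,0,0,38,-0.36,-3.8,0,0,0,0,38,-0.36,-3.8,0,0,0,0,38,-0.36,-3.8,0,0,0,0,38,-0.36,-3,0,0,0,0,38,0,0,0,0,0,0,38,0,0,-2,0,0,0,38,0,0,-2,0,0,0,38,0,0,0,0,0,0,38,0,0,0,0,0,0,38]'

```text
t: 21.83
ee_pos: [0.4732, -0.0174, 0.0728]
tcp_rot: [[-0.079, 0.997, -0.004], [0.997, 0.079, 0.001], [0.001, -0.004, -1.0]]
ft_force: [0.3, 0.1, 0.1]
grip_width: 0.452
```

```bash
python3 g.py 47.4 -1.75 4.5
```

```text
j [-18.  -13.6 -32.1  71.8  -0.  -22.5] pos [47.32 -1.74  7.28] yaw 94.52 tiltfix [-0.05 -0.22 -0.  ] f [0.3 0.1 0.1] w 0.452 21.8333
delta cm [ 0.08 -0.01 -2.78]
```

Call:
servo_tool --rows '[0.08,0,-1.2,0,0,0,38,0,0,-0.8,0,0,0,38,0,0,-0.4,0,0,0,38,0,0,0,0,0,0,38,0,0,0,0,0,0,38]'

```text
t: 22.25
ee_pos: [0.4747, -0.0179, 0.049]
tcp_rot: [[-0.079, 0.997, -0.002], [0.997, 0.079, 0.0], [0.0, -0.002, -1.0]]
ft_force: [0.9, 0.4, -0.3]
grip_width: 0.453
```

```bash
python3 g.py 47.4 -1.75 4.5;python3 - <<'E'
from h import *
a=snap("scene","s10")
cv2.imwrite('pics/v10.png',cv2.resize(a[190:260,230:320],None,fx=7,fy=7,interpolation=cv2.INTER_CUBIC))
E
```

```text
j [-18.  -12.3 -33.5  68.9  -0.  -22.5] pos [47.47 -1.79  4.9 ] yaw 94.52 tiltfix [-0.01 -0.13 -0.  ] f [ 0.9  0.4 -0.3] w 0.453 22.25
delta cm [-0.07  0.04 -0.4 ]
```

View pics/v10.png

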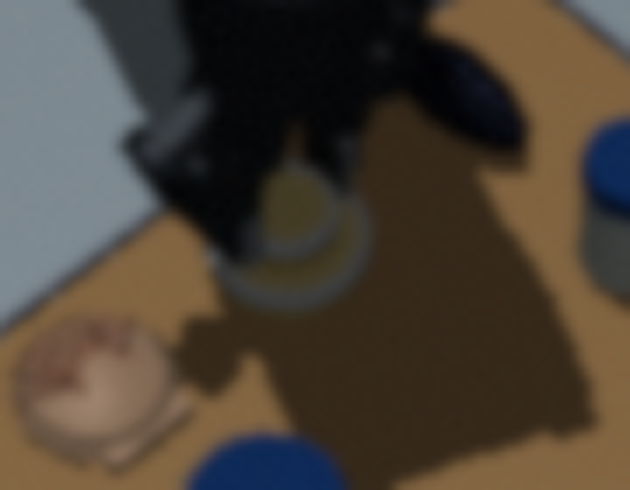

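The small dish is held over the middle of the large one, about 4 mm up.

Call:
servo_tool --rows '[-0.05,0.02,-0.25,0,0,0,38,0,0,-0.1,0,0,0,38,0,0,0,0,0,0,38,0,0,0,0,0,0,38]'

```text
t: 22.63
ee_pos: [0.4743, -0.0178, 0.0457]
tcp_rot: [[-0.079, 0.997, -0.002], [0.997, 0.079, 0.0], [0.0, -0.002, -1.0]]
ft_force: [1.0, 0.7, 0.9]
grip_width: 0.456
```

Call:
servo_tool --rows '[0,0,-0.05,0,0,0,48,0,0,0,0,0,0,55,0,0,0,0,0,0,62,0,0,0,0,0,0,65,0,0,1,0,0,0,65,0,0,2,0,0,0,70,0,0,4,0,0,0,100,0,2,2,0,0,2,100,0,3.8,0,0,0,2,100,-0.2,3.9,0,0,0,2,100]'

```text
t: 23.47
ee_pos: [0.4739, 0.0793, 0.1381]
tcp_rot: [[-0.181, 0.983, 0.003], [0.983, 0.181, -0.001], [-0.001, 0.003, -1.0]]
ft_force: [0.4, 0.2, 0.1]
grip_width: 0.999
```

```bash
python3 g.py 45.26 28.1 3.5
```

```text
j [ -6.1 -15.  -26.3  78.5  -0.  -16.6] pos [47.39  7.93 13.81] yaw 100.43 tiltfix [0.04 0.16 0.  ] f [0.4 0.2 0.1] w 0.999 23.4667
delta cm [ -2.13  20.17 -10.31]
```

Call:
servo_tool --rows '[-0.35,3.4,0,0,0,1.87,100,-0.35,3.4,0,0,0,1.87,100,-0.35,3.4,0,0,0,1.87,100,-0.35,3.4,0,0,0,1.87,100,-0.35,3.4,0,0,0,1.87,100,-0.35,2.8,0,0,0,1.87,100,0,0,-3,0,0,0,100,0,0,0,0,0,0,100,0,0,0,0,0,0,100,0,0,0,0,0,0,100]'

```text
t: 24.3
ee_pos: [0.4515, 0.2766, 0.1061]
tcp_rot: [[-0.369, 0.929, -0.002], [0.929, 0.369, -0.001], [0.0, -0.002, -1.0]]
ft_force: [-0.1, -0.4, 0.7]
grip_width: 1.0
```

```bash
python3 g.py 45.26 28.1 3.5
python3 - <<'E'
from h import *
a=snap("scene","s11");b=snap("top","t11")
cv2.imwrite('pics/v11.png',cv2.resize(a[110:230,280:420],None,fx=5,fy=5,interpolation=cv2.INTER_CUBIC))
cv2.imwrite('pics/v11b.png',cv2.resize(b[100:225,135:365],None,fx=3,fy=3,interpolation=cv2.INTER_CUBIC))
E
```

```text
j [ 17.3  -4.7 -20.5  74.3  -0.   -4.3] pos [45.15 27.66 10.61] yaw 111.67 tiltfix [ 0.04 -0.1   0.  ] f [-0.1 -0.4  0.7] w 1.0 24.3
delta cm [ 0.11  0.44 -7.11]
```

View pics/v11.png

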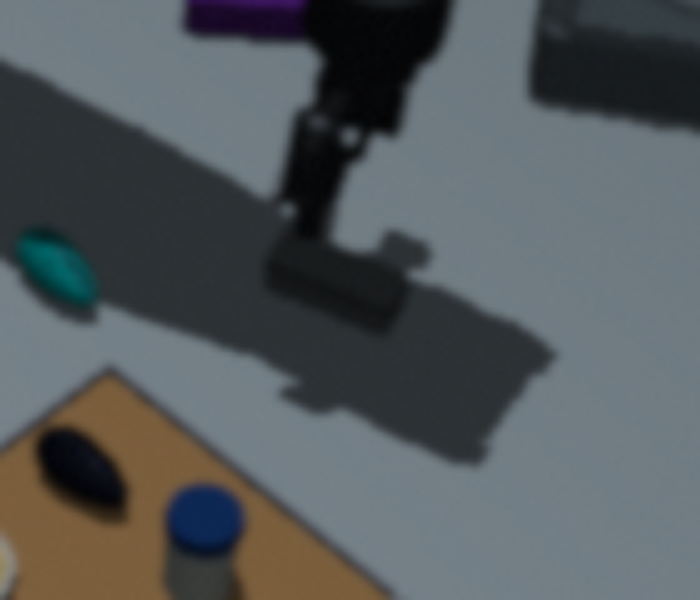

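View pics/v11b.png

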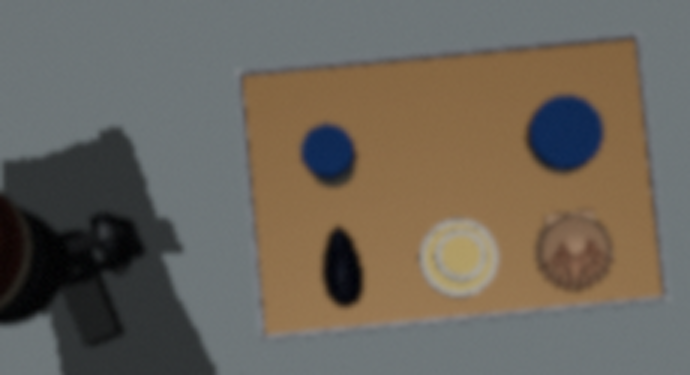

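The dishes are stacked centrally, around (288,184) in the full top view. The jaws are lined up across the grey box. I'll check the box position against the first scene picture.

Run:
```python
from h import *
a=np.radians(21.7);l=np.array([np.cos(a),np.sin(a),0])*.039;s=np.array([-np.sin(a),np.cos(a),0])*.014
c=np.array([.4526,.281,.03]);im=cv2.resize(cv2.imread('pics/scene0.png'),None,fx=4,fy=4,interpolation=cv2.INTER_CUBIC)
for i in(1,-1):
  for j in(1,-1):
    p=(proj("scene",c+i*l+j*s)+.5)*4-.5; cv2.circle(im,tuple(int(round(v)) for v in p),3,(0,0,255),-1)
cv2.imwrite('pics/v12.png',cv2.resize(im[145*4:185*4,320*4:375*4],None,fx=3,fy=3))
```

```text
(no output)
```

View pics/v12.png

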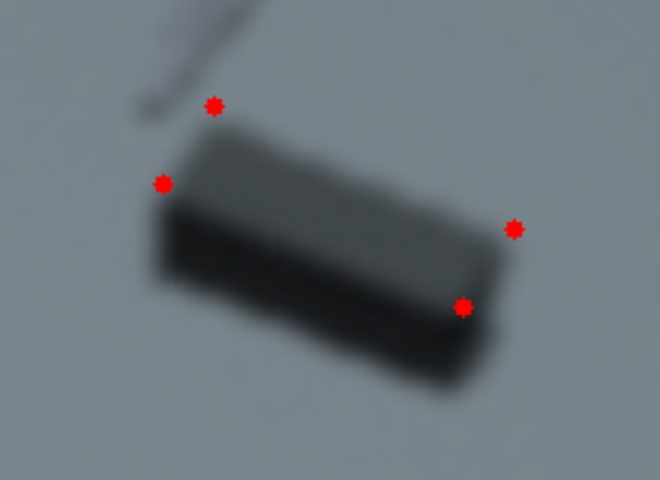

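Call:
servo_tool --rows '[0.23,0.32,-2.5,0,0,0,100,0,0,-3,0,0,0,100,0,0,-1.5,0,0,0,100,0,0,-0.5,0,0,0,80,0,0,0,0,0,0,60,0,0,0,0,0,0,40,0,0,0,0,0,0,22,0,0,0,0,0,0,22,0,0,0,0,0,0,22,0,0,0,0,0,0,22]'

```text
t: 25.23
ee_pos: [0.4549, 0.2807, 0.032]
tcp_rot: [[-0.37, 0.929, 0.001], [0.929, 0.37, 0.0], [-0.0, 0.001, -1.0]]
ft_force: [-0.2, -1.6, 7.3]
grip_width: 0.325
```

```bash
python3 g.py 45.38 27.98 3.5
python3 - <<'E'
from h import *
a=snap("scene","s13")
cv2.imwrite('pics/v13.png',cv2.resize(a[130:200,310:390],None,fx=7,fy=7,interpolation=cv2.INTER_CUBIC))
E
```

```text
j [ 17.7  -0.6 -24.5  66.   -0.   -4.1] pos [45.49 28.07  3.2 ] yaw 111.72 tiltfix [-0.01  0.05  0.  ] f [-0.2 -1.6  7.3] w 0.325 25.2333
delta cm [-0.11 -0.09  0.3 ]
```

View pics/v13.png

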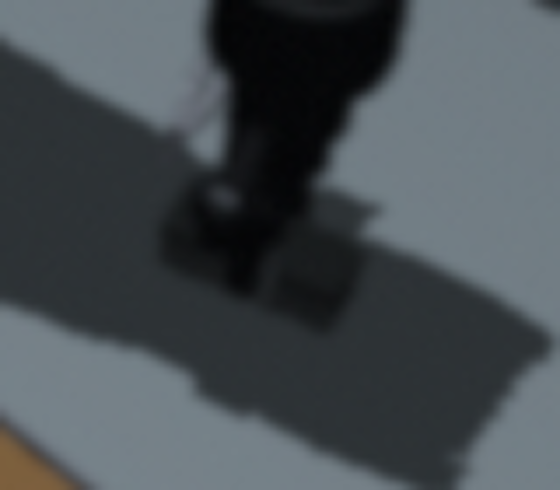

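Call:
servo_tool --rows '[0,0,1.5,0,0,0,22,0,0,3.5,0,0,0,22,0,0,4,0,0,0,22,0.86,-2.65,0.5,0,0,6.6,22,0.86,-2.65,0,0,0,6.6,22,0.86,-2.65,0,0,0,6.6,22,0.86,-2.65,0,0,0,6.6,22,0.86,-2.65,0,0,0,6.6,22,0.86,-2.65,0,0,0,6.6,22,0.86,-2.65,0,0,0,6.6,22]'

```text
t: 26.12
ee_pos: [0.5143, 0.0936, 0.1259]
tcp_rot: [[-0.929, 0.37, 0.0], [0.37, 0.929, -0.002], [-0.001, -0.002, -1.0]]
ft_force: [-0.5, -0.7, -0.3]
grip_width: 0.324
```

Call:
servo_tool --rows '[0.86,-2.65,0,0,0,6.6,22,0.86,-2.65,0,0,0,6.6,22,0.86,-2.65,0,0,0,6.6,22,0.86,-2.65,0,0,0,6.6,22,0,0,0,0,0,0,22,0,0,-1,0,0,0,22,0,0,0,0,0,0,22,0,0,0,0,0,0,22]'

```text
t: 26.78
ee_pos: [0.5474, -0.01, 0.1143]
tcp_rot: [[-0.997, -0.075, -0.002], [-0.075, 0.997, -0.001], [0.002, -0.001, -1.0]]
ft_force: [-0.3, 0.3, -0.9]
grip_width: 0.324
```

```bash
python3 g.py 54.94 -1.04 3.75
python3 - <<'E'
from h import *
a=snap("scene","s14")
cv2.imwrite('pics/v14.png',cv2.resize(a[160:310,200:370],None,fx=4,fy=4,interpolation=cv2.INTER_CUBIC))
E
```

```text
j [-1.47e+01 -1.80e+00 -1.69e+01  7.50e+01 -1.00e-01 -1.09e+02] pos [54.74 -1.   11.43] yaw -175.71 tiltfix [ 0.08 -0.1   0.  ] f [-0.3  0.3 -0.9] w 0.324 26.7833
delta cm [ 0.2  -0.04 -7.68]
```

View pics/v14.png

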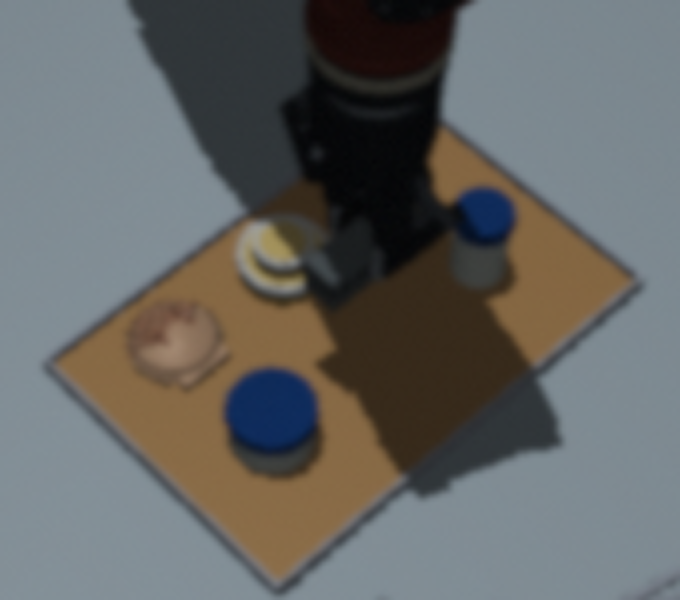

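Call:
servo_tool --rows '[0.2,-0.04,-2.5,0,0,0,22,0,0,-2.5,0,0,0,22,0,0,-1.5,0,0,0,22,0,0,-0.6,0,0,0,22,0,0,0,0,0,0,22,0,0,0,0,0,0,22]'

```text
t: 27.33
ee_pos: [0.5504, -0.011, 0.0449]
tcp_rot: [[-0.997, -0.076, 0.0], [-0.076, 0.997, -0.002], [-0.0, -0.002, -1.0]]
ft_force: [-0.8, 0.6, -0.8]
grip_width: 0.325
```

```bash
python3 g.py 54.94 -1.04 3.75
```

```text
j [-1.470e+01  1.500e+00 -2.100e+01  6.750e+01 -1.000e-01 -1.091e+02] pos [55.04 -1.1   4.49] yaw -175.65 tiltfix [0.12 0.02 0.  ] f [-0.8  0.6 -0.8] w 0.325 27.3333
delta cm [-0.1   0.06 -0.74]
```

Call:
servo_tool --rows '[-0.08,0.04,-0.4,0,0,0,22,0,0,-0.25,0,0,0,22,0,0,0,0,0,0,22,0,0,0,0,0,0,22]'

```text
t: 27.67
ee_pos: [0.5496, -0.0111, 0.0379]
tcp_rot: [[-0.997, -0.075, 0.0], [-0.075, 0.997, -0.002], [-0.0, -0.002, -1.0]]
ft_force: [-0.1, 0.4, -1.5]
grip_width: 0.319
```

```bash
python3 g.py 54.94 -1.04 3.72
```

```text
j [-1.470e+01  1.700e+00 -2.150e+01  6.670e+01 -1.000e-01 -1.091e+02] pos [54.96 -1.11  3.79] yaw -175.68 tiltfix [0.12 0.02 0.  ] f [-0.1  0.4 -1.5] w 0.319 27.6667
delta cm [-0.02  0.07 -0.07]
```

Call:
servo_tool --rows '[0,0.04,-0.07,0,0,0,22,0,0,0,0,0,0,38,0,0,0,0,0,0,48,0,0,0,0,0,0,52,0,0,0,0,0,0,52,0,0,1.5,0,0,0,52,0,0,3,0,0,0,52,0,0,4,0,0,0,52,0,0,4,0,0,0,70,0,1,3,0,0,0,70]'

```text
t: 28.5
ee_pos: [0.5499, -0.0018, 0.1953]
tcp_rot: [[-0.997, -0.074, 0.002], [-0.074, 0.997, -0.003], [-0.002, -0.003, -1.0]]
ft_force: [1.8, -0.7, 1.2]
grip_width: 0.696
```

Call:
servo_tool --rows '[-0.4,4,0,0,0,0,70,-0.4,4,0,0,0,0,70,-0.4,4,0,0,0,0,70,-0.4,4,0,0,0,0,70,-0.4,4,0,0,0,0,70,-0.4,4,0,0,0,0,70,-0.4,4,0,0,0,0,70,-0.4,4,0,0,0,0,70,-0.4,4,0,0,0,0,70,-0.4,4,0,0,0,0,70]'

```text
t: 29.33
ee_pos: [0.5088, 0.4014, 0.192]
tcp_rot: [[-0.997, -0.076, 0.0], [-0.076, 0.997, -0.002], [-0.0, -0.002, -1.0]]
ft_force: [1.0, 0.3, 0.4]
grip_width: 0.696
```

Call:
servo_tool --rows '[0,0,0,0,0,0,70,0,0,0,0,0,0,70,0,0,0,0,0,0,70]'

```text
t: 29.58
ee_pos: [0.5093, 0.3992, 0.1916]
tcp_rot: [[-0.997, -0.076, -0.0], [-0.076, 0.997, -0.002], [0.001, -0.002, -1.0]]
ft_force: [-0.1, 0.0, 0.2]
grip_width: 0.702
```

```bash
python3 g.py
python3 - <<'E'
from q import *
a=snap("scene","s15");b=snap("top","t15")
M=load('pics/t15.png')
disc(M,"top",(323,144),.041,"blue");disc(M,"top",(244,150),.067,"blue")
cv2.imwrite('pics/v15.png',cv2.resize(b[100:215,205:365],None,fx=5,fy=5,interpolation=cv2.INTER_CUBIC))
cv2.imwrite('pics/v15b.png',cv2.resize(a[160:330,130:380],None,fx=3,fy=3,interpolation=cv2.INTER_CUBIC))
E
```

```text
j [ 26.6  14.2   8.2  84.2  -0.1 -67.8] pos [50.93 39.92 19.16] yaw -175.64 tiltfix [ 0.14 -0.02  0.  ] f [-0.1  0.   0.2] w 0.702 29.5833
top blue world [ 569. -102.] tray XY 559.6 -144.8 px [323.1 143.9] [21.9 22.7]
top blue world [552.2  82.7] tray XY 556.9 40.6 px [243.9 150.2] [15.  15.8]
```

View pics/v15.png

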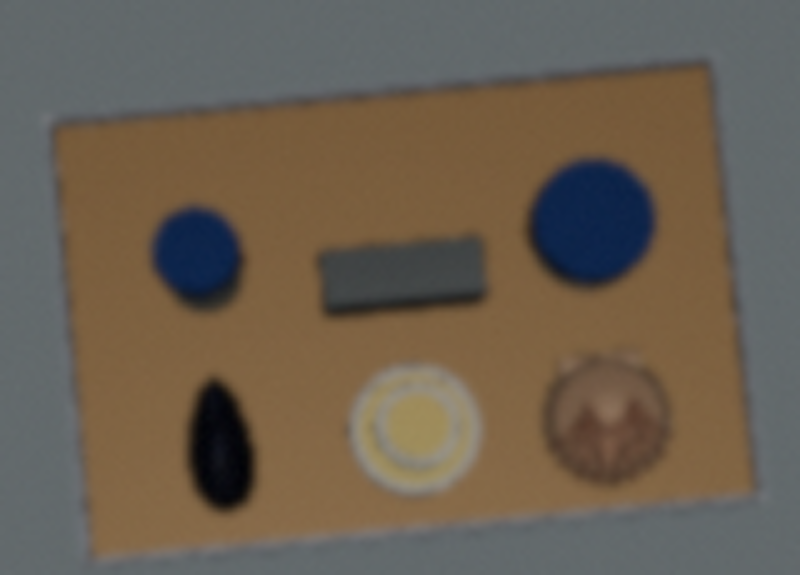

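View pics/v15b.png

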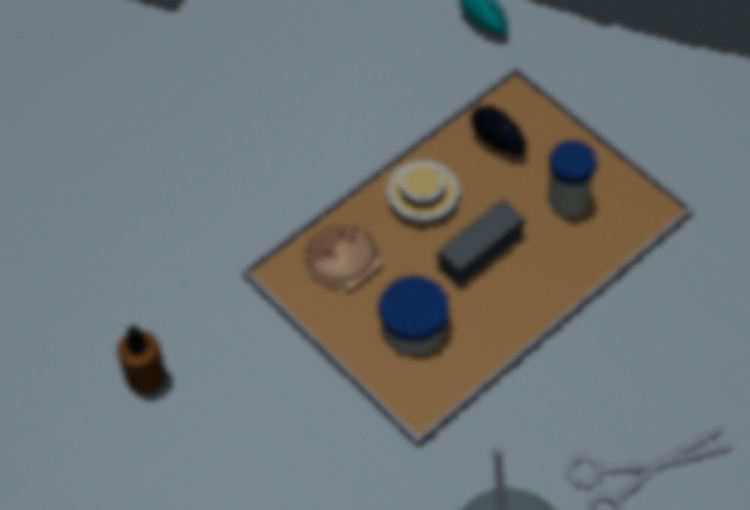

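Run:
```python
from q import *
px=lambda x,y:(205+x/5-.4,100+y/5-.4)
def T(n,x,y,z):
    P=plane("top",px(x,y),z)[:2]*1000;print(n,(P@ux).round(1),(P@uy).round(1))
for n,p in dict(TL=(318,253),TR=(482,238),BR=(486,290),BL=(323,303),c=(402,271)).items():T(n,*p,.035)
T("large",416,428,.021);T("small",417,427,.035);T("squat",593,219,.041)
T("mussel",222,444,.017);T("musfar",213,378,.017);T("scallop",608,418,.012);T("tall",197,251,.067)
M=load('pics/top0.png');N=load('pics/t15.png')
for K in(M,N):
  m,s,c=comp((K['V']<65)&(K['H']<200),up((249,189)));print('mussel px',dn(c).round(2),s[4])
x=cv2.imread('pics/top0.png')[160:203,308:345];y=cv2.imread('pics/t15.png')
g=lambda i:cv2.cvtColor(i,cv2.COLOR_BGR2GRAY)
for nm,(a,b,c,d) in dict(sc=(165,201,310,343),mus=(172,206,238,261),bottle=(170,200,395,425)).items():
  r=cv2.matchTemplate(g(y)[a-5:b+5,c-5:d+5],g(cv2.imread('pics/top0.png'))[a:b,c:d],cv2.TM_CCOEFF_NORMED);print(nm,cv2.minMaxLoc(r)[1],cv2.minMaxLoc(r)[3])
```

```text
TL 558.4 -14.7
TR 558.1 -92.7
BR 533.2 -92.1
BL 534.4 -14.8
c 546.0 -53.4
large 472.7 -53.2
small 471.4 -53.1
squat 560.8 -145.2
mussel 474.5 39.9
musfar 506.6 41.3
scallop 469.6 -146.3
tall 557.8 40.3
mussel px [248.69 189.35] 3802
mussel px [248.67 189.32] 4005
sc 0.9976338148117065 (5, 5)
mus 0.9996604323387146 (5, 5)
bottle 0.9995777606964111 (5, 5)
```

```bash
python3 -c "
from station import robot
print(robot.sign_off())"
```

```text
the job is handed in; nothing more can be done
None
```

I laid out the tray as asked and handed the job in after about 30 s of robot time, with the arm standing clear. Things were placed in the order asked: tall pot, squat pot, large dish, small dish on top, slide box.

My last checks used the top picture, with positions in the tray's own axes:

| Thing | Offset from where it should be | Gap in front |
|---|---|---|
| Tall pot | within about 1 mm of straight behind the mussel | about 30 mm |
| Squat pot | about 1 mm to the left of straight behind the scallop | about 29 mm |
| Large dish | within about 1 mm of midway between the shells, and in line with them | – |
| Small dish | within about 1.5 mm of the large dish's centre | – |
| Slide box | centred behind the large dish, long side within about 1° of straight across | about 28–29 mm |

- **Left in place:** the shells and the dropper bottle match the first picture with no shift. All the placed things look upright in the scene picture.
- **Disagreements:** the two cameras disagreed by 1–2 mm on most things and by about 3 mm on the slide box. The squat pot's mask came out small in the dark final picture, so I checked it from its outline; the two readings differ by about 1 mm.
- **Along the way:** on the first approach the last joint reached the end of its range, so I turned the tool half round before gripping anything.

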